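# Strip the drilling pile and put everything away

### The job

Two angle brackets, one left-hand and one right-hand, have just been drilled and still lie on the wooden backing board, which lies on its metal packing block. Take the pile apart from the top down and put everything away with its own kind: first each bracket, base down flat on the floor of the bin that already holds a bracket of the same hand, then the backing board squarely on top of the spare boards, and last the packing block lying flat in the empty pocket of the wooden tray beside its twin. Set each thing down rather than letting it drop.

Things in the scene. Friction and masses are not known exactly. Their poses are not given: they have to be found in the camera images.
- bracket_left: Left-hand black metal bracket, loose, 50-70 g, base down on one end of the board. Base 6 mm thick, 40 x 46 (x -30 to 10); flange 8 thick, 40 long, standing to 30 mm on its +y edge (y +15 to +23); tongue 20 x 20 x 6 on to x +30 at the other edge (y -23 to -3). Seen from above, tongue pointing away from you, the flange is on your left. Origin: centre of the 60 x 46 outline, underside; z up.
- bracket_right: Right-hand black metal bracket, loose, 50-70 g, base down on the other end of the board. Base 6 mm thick, 40 x 46 (x -30 to 10); flange 8 thick, 40 long, standing to 30 mm on its -y edge (y -23 to -15); tongue 20 x 20 x 6 on to x +30 at the other edge (y +3 to +23). Seen from above, tongue pointing away from you, the flange is on your right. Origin: centre of the 60 x 46 outline, underside; z up.
- backing_board: Plain light wooden board, 140 x 50 x 20 mm, loose, 100 g. Origin: centre of the underside; x along its length, z up. At the start it lies flat across the packing block (its length square to the block's, within 4 degrees) and carries the two brackets.
- packing_block: Aluminium packing block with two rows of holes, 110 x 60 x 25 mm, loose, 0.35 to 0.6 kg. Origin: centre of the underside; x along its length, z up. At the start it is the bottom of the pile, flat on the bench, both ends showing from under the board.
- bin_left: Fixed white plastic bin, 180 x 116 x 42 mm, walls and floor 3 mm, front wall (-x) 22 high. A finished left-hand bracket, fixed, up to 33 mm high, lies in its far half (x +30 and beyond), showing whose bin it is. Free near half, for the new left-hand bracket: x -87 to +30, y -55 to +55. Origin: centre of underside; x along its length, front to back.
- bin_right: Fixed white plastic bin, 180 x 116 x 42 mm, walls and floor 3 mm, front wall (-x) 22 high. A finished right-hand bracket, fixed, up to 33 mm high, lies in its far half (x +30 and beyond), showing whose bin it is. Free near half, for the new right-hand bracket: x -87 to +30, y -55 to +55. Origin: centre of underside; x along its length, front to back.
- board_tray: Small fixed plywood tray, 160 x 70 mm, rim 14 mm high, with a pile of two spare boards (fixed, same size as the loose one). Their top, 45 mm above the tray's underside, is the place for the loose board, length along length, either way round. Origin: centre of the tray's underside, under the pile's centre; x along the boards' length.
- block_tray: Fixed dark wooden tray, 138 x 172 mm, rim 12 high, two pockets with grey floors 4 above the underside. The empty one, 126 x 76, 8 deep, is for the loose block, length along length, either way round. The other, 90 mm away in +y, holds the fixed twin block (top 29 above the underside; 30 mm gap between blocks). Origin: underside, below the empty pocket's centre; x along its length.
There are look-alikes about, which are no part of the job. Leave any yellow look-alike of the backing_board alone. What is shaped like the bracket_left but yellow is not meant.

How it is judged:
On the way, in this order (a step that is already met when the one before it is completed fails the run):
1. both brackets lie in their own bins while the backing board still lies on the packing block (x of bracket_left in the frame of bin_left between -0.072 and 0.016 m and y of bracket_left in the frame of bin_left between -0.042 and 0.042 m and z of bracket_left in the frame of bin_left between 0 and 0.007 m and angle between each of bracket_left, bracket_right's own z axis and vertical below 0.1 rad and x of bracket_right in the frame of bin_right between -0.072 and 0.016 m and y of bracket_right in the frame of bin_right between -0.042 and 0.042 m and z of bracket_right in the frame of bin_right between 0 and 0.007 m and z of backing_board in the frame of packing_block above 0.02 m and horizontal distance between backing_board and packing_block below 0.04 m), for 0.2 s.
2. the backing board lies on the spare boards while the packing block is still where it was (within 40 mm) (horizontal distance between backing_board and board_tray below 0.015 m and angle between the x axis of backing_board and the x axis of board_tray, either way round below 0.2 rad and angle between backing_board's own z axis and vertical below 0.1 rad and z of backing_board in the frame of board_tray between 0.041 and 0.049 m and distance of packing_block from where it was at the start of the episode below 0.04 m), for 0.2 s.
At the end, for the whole second after the job is handed in: Each bracket lies base down on the floor of its own hand's bin, in the free half; the board flat on the spare boards within 15 mm and 0.2 rad; the block flat on the floor of the empty pocket within 15 mm and 0.2 rad; tilts under 0.1 rad; all released and at rest (x of bracket_left in the frame of bin_left between -0.072 and 0.016 m and y of bracket_left in the frame of bin_left between -0.042 and 0.042 m and z of bracket_left in the frame of bin_left between 0 and 0.007 m and angle between each of bracket_left, bracket_right, backing_board, packing_block's own z axis and vertical below 0.1 rad and x of bracket_right in the frame of bin_right between -0.072 and 0.016 m and y of bracket_right in the frame of bin_right between -0.042 and 0.042 m and z of bracket_right in the frame of bin_right between 0 and 0.007 m and horizontal distance between backing_board and board_tray below 0.015 m and angle between the x axis of backing_board and the x axis of board_tray, either way round below 0.2 rad and z of backing_board in the frame of board_tray between 0.041 and 0.049 m and horizontal distance between packing_block and block_tray below 0.015 m and angle between the x axis of packing_block and the x axis of block_tray, either way round below 0.2 rad and z of packing_block in the frame of block_tray between 0 and 0.008 m and linear speed of each of bracket_left, bracket_right, backing_board, packing_block below 0.02 m/s and contact force between the fingers and bracket_left below 0.05 N and contact force between the fingers and bracket_right below 0.05 N and contact force between the fingers and backing_board below 0.05 N and contact force between the fingers and packing_block below 0.05 N); the robot touches nothing.
It fails at once if a thing was let go more than 30 mm above its place ((horizontal distance between bracket_left and bin_left below 0.06 m and z of bracket_left in the frame of bin_left above 0.033 m and contact force between the fingers and bracket_left below 0.02 N) or (horizontal distance between bracket_right and bin_right below 0.06 m and z of bracket_right in the frame of bin_right above 0.033 m and contact force between the fingers and bracket_right below 0.02 N) or (horizontal distance between backing_board and board_tray below 0.05 m and z of backing_board in the frame of board_tray above 0.075 m and contact force between the fingers and backing_board below 0.02 N) or (horizontal distance between packing_block and block_tray below 0.05 m and z of packing_block in the frame of block_tray above 0.034 m and contact force between the fingers and packing_block below 0.02 N)).
It also fails if it takes over 112 s, if anything falls off the work surface, if the arm or the gripper's body presses on something with over 40 N, if the wrist force passes 120 N, or if a joint passes its speed limit or range.

### The arm

A 6-joint arm with a two-finger parallel gripper is mounted at the origin on the work surface. World frame = base frame: x ahead of the robot, y to its left, z up, the work surface at z = 0. Lengths are in m, angles in rad, forces in N, time in s.
With the tool pointing down it reaches from about 0.4 to 0.925 m from the base axis. Payload 3.4 kg.
Tool frame: the origin (TCP) lies between the finger pads; the fingertips stand 22 mm ahead of it and the grasp point (between the pads) lies 3 mm ahead of it; z points along the fingers, y is the line along which they close (so a half turn about z gives the same grasp; the last joint's range is limited). The gripper opens to 85 mm and grips with 20 to 120 N. Pads are 22 mm wide; open, the fingers measure 114 mm over their backs; the gripper's body (76 mm by 85 mm) begins 54 mm behind the grasp point. The pads swing forward as they close: fully open they stand 13 mm farther back than shut.
Start: joints at [-1.266, 0.307, 1.506, -0, 1.328, -0.073], TCP at [0.212, -0.534, 0.253] pointing down, gripper open.
Joint ranges: [-3.12, 3.12], [-1.05, 2.28], [0.14, 2.33], [-1.42, 4.57], [0.1, 2.73], [-2.68, 2.68]. Speed limits (rad/s): [2.57, 2.57, 3.14, 3.14, 3.14, 3.14].

### API

Orientations are given as a 3x3 rotation matrix whose columns are the frame's x, y, z axes.
In Python, from rig import ctrl gives the robot as it stands. The module is installed in compiled form; this text tells all that it offers.
- The arm moves only by the tool move_arm, never from a script. Its argument "increments" is a list of rows, each an object of numbers: "tx", "ty", "tz": the shift along the tool's x, y, z in cm; "yaw": the turn about the tool's z in degrees. A call has exactly 5 rows; each row shifts and turns the commanded pose from where the row before left it, along the tool's axes as they then stand; what a row does not reach is not made up. A row lasts 1/10 s, in which the tool goes at most 50 mm and 8.59 degrees, less where a joint would pass 70% of its speed; a pose out of reach is approached as far as the arm can. A call with a gripper value outside its range is refused whole. "hand" is the closure, from 0 (fully open) to 1 (shut), set as the call begins (left out, the last holds). The fingers move at their own pace and stop on an object; "squeeze" is the grip in N (left out, the last holds). Time passes only in rows, so rows that do not move let the fingers close, or fill a call up. It gives the time, the measured TCP pose, the force, the opening and the grip force at its end, in the units of the state.
- ctrl.get_obs(): the state, without advancing time (a new reading comes with each control period).
- ctrl.capture(name): name is "scene" or "top" or "wrist"; returns a dict with "img" (400x640x3 uint8, red, green, blue), "range_z" (400x640 float32, m along the optical axis (not along the pixel's ray), 0 where there is no reading), "intrinsics" (3x3 intrinsics, pixels), "rvec" (rotation vector, rad) and "tvec" (3), from world to camera coordinates, as OpenCV has them. Camera axes: x right, y down, z forward; pixel columns grow to the right and rows downward; lengths in m; the calibration is good to about 2 mm. A picture is of the moment at which its call begins.
- ctrl.finish_job(): hands the job in; it is judged then, once.
The state is a dict: "t": time; "joint_pos": joint angles; "joint_velocities": joint speeds; "joint_torque": joint torques, N m; "tool_pos": TCP position; "ee_rot": TCP orientation; "ft_force": force on the tool from outside, world axes, zero at the start; "torque": the same for the moment, N m; "width": opening from 0.0 (shut) to 1.0 (fully open); "gripper_force": force on a finger pad.
Only numpy, scipy, OpenCV 4.12 (cv2) and the standard library are available. Lean on these libraries where they do the work, as an engineer would, in place of code of your own. Each camera call takes 0.05 s, during which the arm holds its last target. There are 200 camera calls.

## Working session

There is one attempt and no reset: what is moved stays moved. The work goes in short steps, Python scripts to look and compute and a tool call to move; the robot and the scene stay as the last step left them, time stands still between calls to the robot, and variables do not carry over. Pictures are saved under pics/ and viewed, at most 17 in all, crops included, and the job is handed in when it is done.

Besides the shell and the picture viewer there is one more tool, called after "Call:" as name(argument=value, ...), one argument or row to a line, values as JSON. move_arm: Moves the arm, as the interface text tells. Its arguments: {"type":"object","properties":{"increments":{"type":"array","items":{"type":"object","properties":{"tx":{"type":"number"},"ty":{"type":"number"},"tz":{"type":"number"},"yaw":{"type":"number"}}}},"hand":{"type":"number"},"squeeze":{"type":"number"}},"required":["increments"]}

```bash
mkdir -p pics; cat > h.py <<'E'
import numpy as np, cv2
from rig import ctrl
def cap(n):
    c=ctrl.capture(n); c['R']=cv2.Rodrigues(np.array(c['rvec'],float))[0]; c['t']=np.array(c['tvec'],float).ravel(); np.savez('%s.npz'%n,**c); return c
def cloud(c):
    z=c['range_z']; v,u=np.mgrid[:400,:640]; K=c['intrinsics']
    P=np.stack([(u-K[0,2])/K[0,0]*z,(v-K[1,2])/K[1,1]*z,z],-1)
    W=(P-c['t'])@c['R']; W[z==0]=np.nan; return W
def save(c,name,box=None,s=1):
    im=c['img'][:,:,::-1]
    if box: im=im[box[1]:box[3],box[0]:box[2]]
    cv2.imwrite('pics/'+name,cv2.resize(im,None,fx=s,fy=s,interpolation=cv2.INTER_CUBIC))
E
python3 - <<'E'
from h import *
for n in('top','scene'):
    c=cap(n); save(c,n+'0.png',None,1.25); W=cloud(c); print(n,c['intrinsics'][0,0],-c['R'].T@c['t'],np.nanmin(W,(0,1)),np.nanmax(W,(0,1)))
o=ctrl.get_obs(); print(o)
E
```

```text
top 474.343345314411 [0.36131469 0.0148372  1.27672766] [-0.04528482 -1.43501755 -0.76955013] [1.46181929 1.41609223 0.86049834]
scene 493.1309632314938 [1.50690871 0.50765169 0.80864853] [-1.64948004 -2.26870673 -0.76645393] [1.02703042 1.08342797 0.55884637]
{'t': 0.1, 'joint_pos': array([-1.26649732e+00,  3.07546145e-01,  1.50755421e+00, -1.62698491e-05,
        1.32843236e+00, -7.34884167e-02]), 'joint_velocities': array([ 2.28550757e-03, -6.72712699e-05, -3.12855960e-03,  6.18597435e-04,
       -2.59397712e-04,  6.86852251e-04]), 'joint_torque': array([ 1.41500856e-03, -4.58529282e+01, -2.52610266e+01, -2.09532573e-06,
        5.56126528e-03, -3.75401180e-05]), 'tool_pos': array([ 0.2118951 , -0.53388687,  0.25244134]), 'ee_rot': array([[ 9.29481642e-01,  3.68867891e-01, -5.96357301e-04],
       [ 3.68868351e-01, -9.29479818e-01,  1.84619322e-03],
       [ 1.26699323e-04, -1.93598004e-03, -9.99998118e-01]]), 'ft_force': array([-0.12322738,  0.92152399,  0.1641725 ]), 'torque': array([-0.03463615,  0.01827573,  0.05356594]), 'gripper_force': 0.0, 'width': 1.0002153037641714}
```

View pics/top0.png

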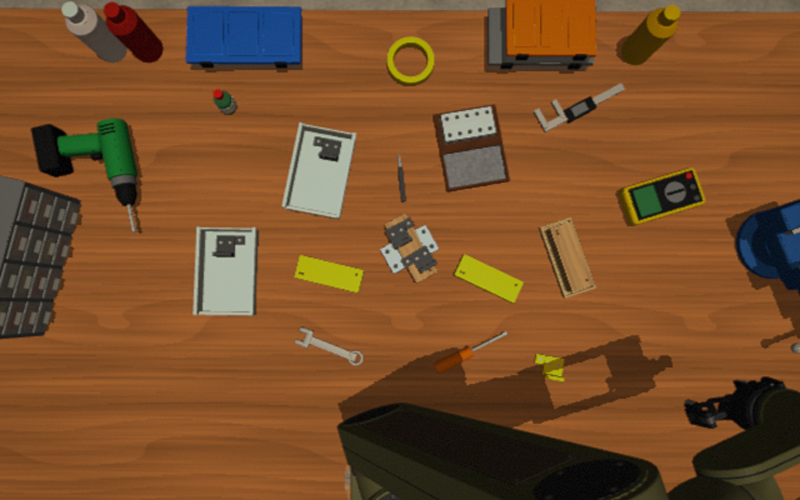

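View pics/scene0.png

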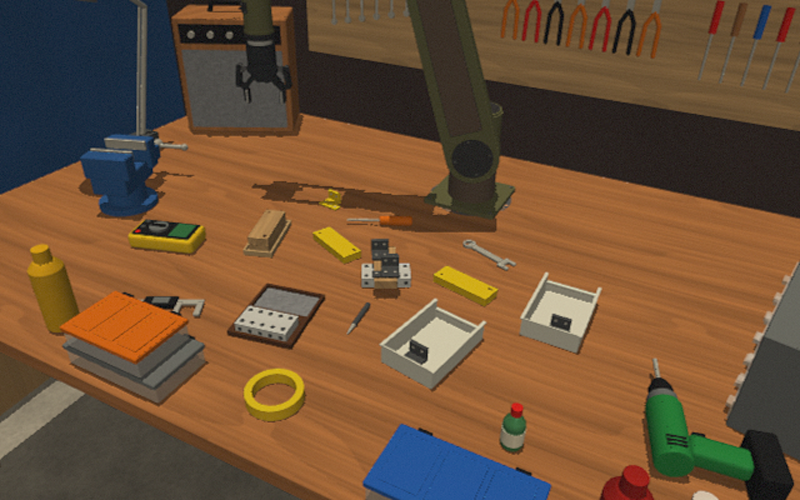

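The top view shows the pile at about (408,248), bins at (320,170) and (226,270), the block tray at (470,148), and the board tray at (567,258). The yellow boards at (328,273) and (488,278) and the yellow bracket at (550,367) are look-alikes. Next I'll enlarge the pile and bins.

```bash
python3 - <<'E'
from h import *
c=dict(np.load('top.npz')); im=c['img'][:,:,::-1]
a=cv2.resize(im[165:230,298:358],(370,400),interpolation=cv2.INTER_CUBIC)
b=cv2.resize(im[90:260,150:290],(330,400),interpolation=cv2.INTER_CUBIC)
cv2.imwrite('pics/crop1.png',np.hstack([a,b]))
W=cloud(c)
im2=cv2.resize(W[165:230,298:358,2].astype(np.float32),(370,400),interpolation=cv2.INTER_NEAREST)
print(np.nanmin(im2),np.nanmax(im2)); 
d=cv2.applyColorMap((np.clip(im2/0.09,0,1)*255).astype(np.uint8),cv2.COLORMAP_JET)
im3=cv2.resize(W[90:260,150:290,2].astype(np.float32),(330,400),interpolation=cv2.INTER_NEAREST)
e=cv2.applyColorMap((np.clip(im3/0.05,0,1)*255).astype(np.uint8),cv2.COLORMAP_JET)
cv2.imwrite('pics/crop2.png',np.hstack([d,e]))
E
```

```text
-0.009491058 0.07938804<stdin>:9: RuntimeWarning: invalid value encountered in cast
<stdin>:11: RuntimeWarning: invalid value encountered in cast
```

View pics/crop1.png

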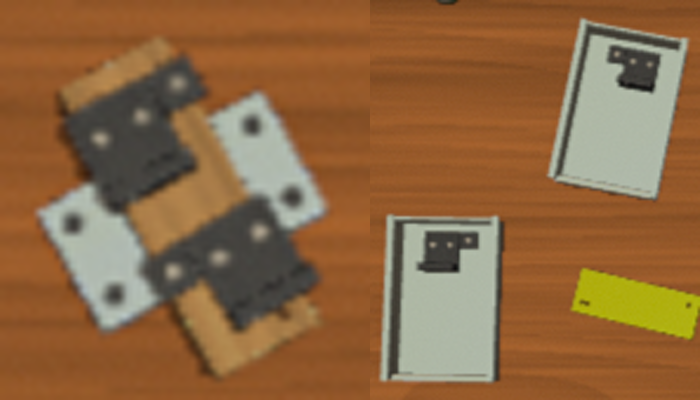

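View pics/crop2.png

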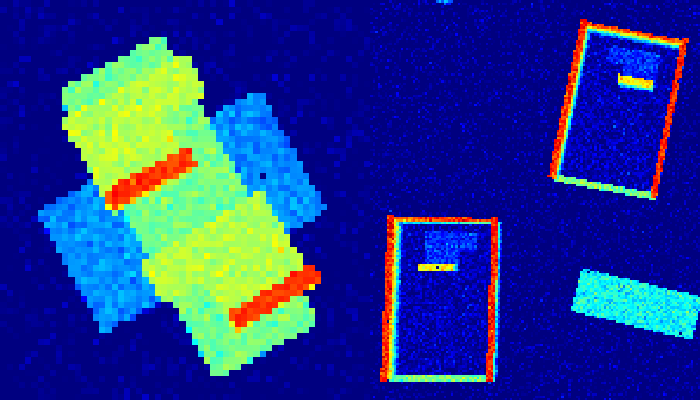

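Hands, from the colour crop plus the height map (right panel, image up = +x):
- **Pile, upper bracket** (crop (135,140)): tongue points right and the flange is on the lower side, so with the tongue pointing away it is on the right. This is bracket_right.
- **Pile, lower bracket** (240,250): tongue points left and the flange is on the lower side, so it is on the left. This is bracket_left.
- **Bins:** the lower-left one (440,300) holds a tongue-right, flange-low bracket, so it is bin_right. The upper one (620,110) holds a mirrored bracket, so it is bin_left.

Next come the fitted poses.

```bash
python3 - <<'E'
from h import *
c=dict(np.load('top.npz')); W=cloud(c)
def rect(name,u0,v0,u1,v1,z0,z1,col=None):
    w=W[v0:v1,u0:u1]; m=(w[...,2]>z0)&(w[...,2]<z1)
    n,l,s,_=cv2.connectedComponentsWithStats(m.astype(np.uint8)); 
    if n>1 and col is None: m=l==1+np.argmax(s[1:,4])
    P=w[m]; (cx,cy),(a,b),t=cv2.minAreaRect((P[:,:2]*1000).astype(np.float32))
    if a<b: a,b,t=b,a,t+90
    print(name,len(P),'c',round(cx,1),round(cy,1),'size',round(a,1),round(b,1),'ang long',round((t+90)%180-90,1),'z',np.round(np.median(P[:,2])*1000,1), 'mean',np.round(P.mean(0)*1000,1))
rect('bench',200,230,240,250,-.02,.02)
s=lambda x0,y0,x1,y1:(int(298+x0/6.17),int(165+y0/6.15),int(298+x1/6.17),int(165+y1/6.15))
rect('flangeR',*s(90,140,210,225),.063,.09)
rect('flangeL',*s(215,255,335,340),.063,.09)
rect('pile board+br',*s(30,20,340,390),.037,.058)
rect('block',*s(20,70,345,345),.015,.034,1)
rect('all',*s(20,20,345,390),.015,.1,1)
b=lambda x0,y0,x1,y1:(int(150+x0/2.357),int(90+y0/2.353),int(150+x1/2.357),int(90+y1/2.353))
rect('binR',*b(10,200,140,395),.012,.06,1)
rect('binL',*b(170,5,325,210),.012,.06,1)
rect('flbinR',*b(45,255,92,280),.02,.06); rect('flbinL',*b(243,65,290,95),.02,.06)
rect('boardpile',420,165,490,245,.035,.06)
rect('boardtray',420,165,490,245,.008,.06,1)
rect('twin',340,75,415,160,.02,.05)
rect('blktray',340,75,415,160,.0065,.05,1)
E
```

```text
bench 744 c 375.5 264.0 size 95.7 51.1 ang long -89.8 z -0.7 mean [ 3.753e+02  2.654e+02 -3.000e-01]
flangeR 54 c 493.2 -3.7 size 38.7 8.2 ang long -62.2 z 73.9 mean [493.1  -4.2  73.9]
flangeL 52 c 444.0 -55.7 size 39.4 7.9 ang long -59.1 z 74.4 mean [444.2 -55.7  74.3]
pile board+br 1014 c 484.4 -20.7 size 139.7 60.3 ang long 29.2 z 47.7 mean [485.5 -20.   47.4]
block 461 c 491.4 -14.9 size 110.4 109.3 ang long -61.1 z 24.2 mean [483.2 -15.3  24.1]
all 1598 c 483.6 -19.2 size 139.7 110.4 ang long 28.9 z 45.5 mean [483.6 -19.3  42.5]
binR 1004 c 434.9 367.4 size 182.9 125.1 ang long -0.9 z 36.2 mean [436.5 376.4  32.6]
binL 884 c 649.9 173.6 size 184.2 125.0 ang long -10.1 z 37.2 mean [658.9 179.4  33.5]
flbinR 47 c 470.4 376.1 size 39.2 6.0 ang long -89.7 z 30.6 mean [470.5 375.4  30.7]
flbinL 60 c 683.4 155.9 size 38.6 8.5 ang long 80.7 z 31.4 mean [682.6 155.7  30.4]
boardpile 1066 c 468.6 -357.2 size 139.4 51.7 ang long 18.8 z 44.0 mean [ 468.5 -356.8   43.9]
boardtray 1452 c 463.4 -342.6 size 159.8 101.5 ang long 18.6 z 42.9 mean [ 466.3 -352.    36.5]
twin 925 c 755.6 -144.6 size 110.4 62.2 ang long -79.8 z 28.2 mean [ 754.3 -144.1   28.1]
blktray 2082 c 713.3 -153.7 size 212.4 183.1 ang long -79.4 z 14.6 mean [ 726.2 -149.2   18.5]
```

```bash
cat > plan.py <<'E'
import sys,numpy as np
from rig import ctrl
# args: N x y z(mm) yaw(deg of tool y); several waypoints separated by ','
o=ctrl.get_obs(); p=o['tool_pos']*100; R=o['ee_rot']; a=np.degrees(np.arctan2(R[1,1],R[0,1])); 
print('now',np.round(p*10,1),round(a,1),'w',round(o['width'],3),'g',round(o['gripper_force'],1),'t',o['t'],'q6',round(o['joint_pos'][5],2))
for w in ' '.join(sys.argv[1:]).split(','):
    n,x,y,z,b=map(float,w.split()); n=int(n); T=np.array([x,y,z])/10; s=p.copy(); d=(b-a)/n
    print('-> ',w)
    for i in range(n):
        t=s+(T-s)*(i+1)/n; e=t-p; r=np.radians(a)
        tx=round(-np.sin(r)*e[0]+np.cos(r)*e[1],2); ty=round(np.cos(r)*e[0]+np.sin(r)*e[1],2); tz=round(-e[2],2); yw=round(-d,1)
        if i==n-1: yw=round(a-b,1)
        print('{"tx":%g,"ty":%g,"tz":%g,"yaw":%g}'%(tx,ty,tz,yw),end=',\n' if i%5==4 else ',')
        p=p+np.array([-np.sin(r)*tx+np.cos(r)*ty,np.cos(r)*tx+np.sin(r)*ty,-tz]); a-=yw
    print()
E
python3 plan.py 15 493 -4 150 29
```

```text
now [ 211.9 -533.9  252.4] -68.4 w 1.0 g 0.0 t 0.1 q6 -0.07
->  15 493 -4 150 29
{"tx":3.04,"ty":-2.59,"tz":0.68,"yaw":-6.5},{"tx":3.32,"ty":-2.23,"tz":0.69,"yaw":-6.5},{"tx":3.55,"ty":-1.84,"tz":0.68,"yaw":-6.5},{"tx":3.74,"ty":-1.43,"tz":0.68,"yaw":-6.5},{"tx":3.87,"ty":-0.99,"tz":0.68,"yaw":-6.5},
{"tx":3.96,"ty":-0.55,"tz":0.69,"yaw":-6.5},{"tx":4,"ty":-0.1,"tz":0.68,"yaw":-6.5},{"tx":3.99,"ty":0.35,"tz":0.68,"yaw":-6.5},{"tx":3.91,"ty":0.81,"tz":0.69,"yaw":-6.5},{"tx":3.8,"ty":1.24,"tz":0.68,"yaw":-6.5},
{"tx":3.64,"ty":1.66,"tz":0.68,"yaw":-6.5},{"tx":3.42,"ty":2.07,"tz":0.69,"yaw":-6.5},{"tx":3.17,"ty":2.44,"tz":0.68,"yaw":-6.5},{"tx":2.88,"ty":2.78,"tz":0.68,"yaw":-6.5},{"tx":2.53,"ty":3.09,"tz":0.68,"yaw":-6.4},
```

Call:
move_arm(
  increments=[
    {"tx": 3.0,"ty": -2.6,"tz": 0.7,"yaw": -6.5},
    {"tx": 3.3,"ty": -2.2,"tz": 0.7,"yaw": -6.5},
    {"tx": 3.6,"ty": -1.8,"tz": 0.7,"yaw": -6.5},
    {"tx": 3.7,"ty": -1.4,"tz": 0.7,"yaw": -6.5},
    {"tx": 3.9,"ty": -1.0,"tz": 0.7,"yaw": -6.5},
  ],
  hand=0.55,
  squeeze=50,
)

```text
t: 0.6
tool_pos: [0.3063, -0.3569, 0.2177]
ee_rot: [[0.582, 0.813, -0.0], [0.813, -0.582, 0.001], [0.0, -0.001, -1.0]]
ft_force: [0.5, 0.3, 0.3]
width: 0.447
gripper_force: 0.0
```

Call:
move_arm(
  increments=[
    {"tx": 4.0,"ty": -0.6,"tz": 0.7,"yaw": -6.5},
    {"tx": 4.0,"ty": -0.1,"tz": 0.7,"yaw": -6.5},
    {"tx": 4.0,"ty": 0.4,"tz": 0.7,"yaw": -6.5},
    {"tx": 3.9,"ty": 0.8,"tz": 0.7,"yaw": -6.5},
    {"tx": 3.8,"ty": 1.2,"tz": 0.7,"yaw": -6.5},
  ],
)

```text
t: 1.1
tool_pos: [0.3999, -0.1798, 0.1829]
ee_rot: [[0.054, 0.999, -0.0], [0.999, -0.054, 0.0], [0.0, -0.0, -1.0]]
ft_force: [0.3, -0.5, 0.7]
width: 0.45
gripper_force: 0.0
```

Call:
move_arm(
  increments=[
    {"tx": 3.6,"ty": 1.7,"tz": 0.7,"yaw": -6.5},
    {"tx": 3.4,"ty": 2.1,"tz": 0.7,"yaw": -6.5},
    {"tx": 3.2,"ty": 2.4,"tz": 0.7,"yaw": -6.5},
    {"tx": 2.9,"ty": 2.8,"tz": 0.7,"yaw": -6.5},
    {"tx": 2.5,"ty": 3.1,"tz": 0.7,"yaw": -6.4},
  ],
)

```text
t: 1.6
tool_pos: [0.494, -0.0034, 0.1478]
ee_rot: [[-0.49, 0.872, -0.001], [0.872, 0.49, 0.0], [0.0, -0.001, -1.0]]
ft_force: [0.4, -0.6, -0.3]
width: 0.449
gripper_force: 0.0
```

```bash
python3 plan.py 5 493 -4 110 29; python3 - <<'E'
from h import *
c=cap('wrist'); save(c,'w1.png'); W=cloud(c); print(c['intrinsics'][0,0],np.nanmin(W,(0,1)),np.nanmax(W,(0,1)))
m=(W[...,2]>.063)&(W[...,2]<.085)&(abs(W[...,0]-.47)<.1)&(abs(W[...,1]+.03)<.1)
n,l,s,_=cv2.connectedComponentsWithStats(m.astype(np.uint8))
for i in range(1,n):
    if s[i,4]>100:
        P=W[l==i]; print(s[i],cv2.minAreaRect((P[:,:2]*1000).astype(np.float32)),np.median(P[:,2]))
E
```

```text
now [494.   -3.4 147.8] 29.3 w 0.449 g 0.0 t 1.6 q6 -0.6
->  5 493 -4 110 29
{"tx":0,"ty":-0.02,"tz":0.76,"yaw":0.1},{"tx":0,"ty":-0.03,"tz":0.75,"yaw":0.1},{"tx":0,"ty":-0.02,"tz":0.76,"yaw":0.1},{"tx":0,"ty":-0.02,"tz":0.75,"yaw":0.1},{"tx":0,"ty":-0.03,"tz":0.76,"yaw":-0.1},

304.11175750896723 [ 0.20545385 -0.4087308  -0.00366215] [0.93778087 0.23948001 0.21984715]
[313 192  13  59 675] ((493.2872314453125, -2.3640880584716797), (8.301983833312988, 40.284915924072266), 28.161500930786133) 0.07417845788145976
[214 220  22  57 861] ((444.3372497558594, -53.951194763183594), (8.785966873168945, 40.04533386230469), 31.163162231445312) 0.07373357171851797
```

View pics/w1.png

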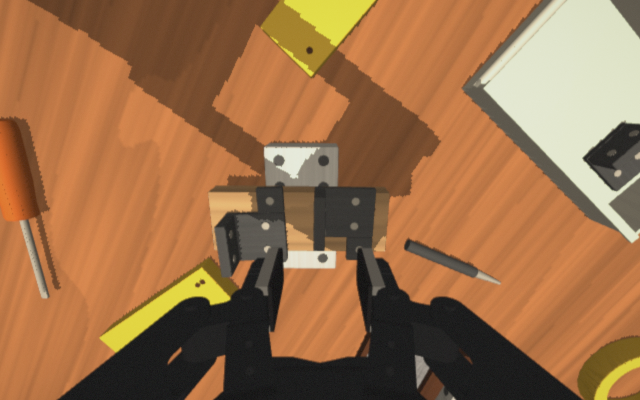

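The wrist view shows the two flanges at (320,220) and (228,245). They agree with the top view within 2 mm, and the fingers straddle the right-hand flange. I'll descend and grip.

Call:
move_arm(
  increments=[
    {"tx": 0,"ty": -0.1,"tz": 2.0,"yaw": 0.5},
    {"tx": 0,"tz": 2.0,"yaw": 0.5},
    {"tz": 1.7},
    {"tz": 1.1},
    {"tz": 0.4},
  ],
)

```text
invalid input at $.increments[1]: expected keys tx, ty, tz, yaw
```

Call:
move_arm(
  increments=[
    {},
    {},
    {},
    {},
    {},
  ],
  hand=1,
)

```text
invalid input at $.increments[0]: expected keys tx, ty, tz, yaw
```

Call:
move_arm(
  increments=[
    {"tz": -0.5},
    {"tz": -1},
    {"tz": -2},
    {"tz": -3},
    {"tz": -3},
  ],
)

```text
invalid input at $.increments[0]: expected keys tx, ty, tz, yaw
```

```bash
python3 - <<'E'
from h import *
c=cap('wrist'); save(c,'w2.png',(120,140,480,390),1.5)
c=cap('top'); W=cloud(c)
for n,b in(('R',(152,178,212,256)),('L',(224,96,290,180))):
    w=W[b[1]:b[3],b[0]:b[2]]; P=w[(w[...,2]>.037)&(w[...,2]<.05)]
    print(n,len(P),cv2.minAreaRect((P[:,:2]*1000).astype(np.float32)))
E
python3 plan.py 1 493 -3 180 28
```

```text
R 485 ((435.0261535644531, 367.3740234375), (124.4479751586914, 182.84474182128906), 89.20118713378906)
L 453 ((650.55908203125, 173.21823120117188), (123.5403823852539, 183.58384704589844), 79.31788635253906)
now [494.3  -3.2 147.6] 29.3 w 0.449 g 0.0 t 1.75 q6 -0.6
->  1 493 -3 180 28
{"tx":0.08,"ty":-0.1,"tz":-3.24,"yaw":1.3},
```

View pics/w2.png

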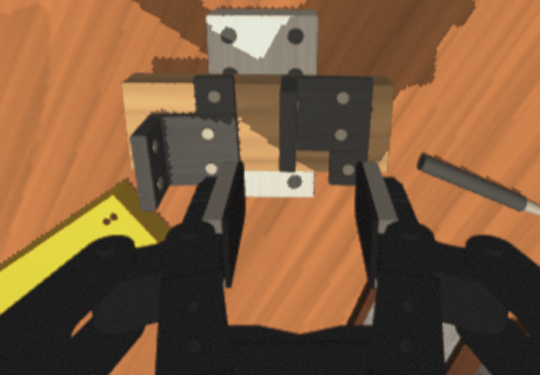

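The calls were refused because every row needs all four keys, and nothing moved. I'll resend them.

Call:
move_arm(
  increments=[
    {"tx": 0.1,"ty": -0.1,"tz": 2.0,"yaw": 0.6},
    {"tx": 0,"ty": 0,"tz": 2.0,"yaw": 0.6},
    {"tx": 0,"ty": 0,"tz": 1.7,"yaw": 0},
    {"tx": 0,"ty": 0,"tz": 1.1,"yaw": 0},
    {"tx": 0,"ty": 0,"tz": 0.4,"yaw": 0},
  ],
)

```text
t: 2.25
tool_pos: [0.4912, -0.0056, 0.0754]
ee_rot: [[-0.466, 0.885, -0.002], [0.885, 0.466, 0.0], [0.001, -0.002, -1.0]]
ft_force: [0.1, -0.1, -0.7]
width: 0.449
gripper_force: 0.0
```

Call:
move_arm(
  increments=[
    {"tx": 0,"ty": 0,"tz": 0,"yaw": 0},
    {"tx": 0,"ty": 0,"tz": 0,"yaw": 0},
    {"tx": 0,"ty": 0,"tz": 0,"yaw": 0},
    {"tx": 0,"ty": 0,"tz": 0,"yaw": 0},
    {"tx": 0,"ty": 0,"tz": 0,"yaw": 0},
  ],
  hand=1,
)

```text
t: 2.75
tool_pos: [0.493, -0.0049, 0.077]
ee_rot: [[-0.467, 0.884, 0.002], [0.884, 0.467, -0.0], [-0.001, 0.001, -1.0]]
ft_force: [-1.2, -0.7, 4.0]
width: 0.081
gripper_force: 50.1
```

Call:
move_arm(
  increments=[
    {"tx": 0,"ty": 0,"tz": -0.5,"yaw": 0},
    {"tx": 0,"ty": 0,"tz": -1,"yaw": 0},
    {"tx": 0,"ty": 0,"tz": -2,"yaw": 0},
    {"tx": 0,"ty": 0,"tz": -3,"yaw": 0},
    {"tx": 0,"ty": 0,"tz": -3,"yaw": 0},
  ],
)

```text
t: 3.25
tool_pos: [0.4919, -0.0046, 0.1726]
ee_rot: [[-0.467, 0.884, -0.001], [0.884, 0.467, 0.0], [0.001, -0.001, -1.0]]
ft_force: [0.3, -0.0, 0.5]
width: 0.075
gripper_force: 49.7
```

```bash
python3 - <<'E'
from h import *
c=cap('wrist'); save(c,'w3.png',(120,140,480,390),1.5)
E
python3 plan.py 10 427 369 140 0
```

```text
now [495.2  -4.8 177.5] 27.9 w 0.076 g 49.7 t 3.3 q6 -0.58
->  10 427 369 140 0
{"tx":3.62,"ty":1.14,"tz":0.37,"yaw":2.8},{"tx":3.68,"ty":0.97,"tz":0.38,"yaw":2.8},{"tx":3.72,"ty":0.78,"tz":0.37,"yaw":2.8},{"tx":3.75,"ty":0.61,"tz":0.38,"yaw":2.8},{"tx":3.78,"ty":0.42,"tz":0.37,"yaw":2.8},
{"tx":3.79,"ty":0.23,"tz":0.38,"yaw":2.8},{"tx":3.8,"ty":0.05,"tz":0.37,"yaw":2.8},{"tx":3.8,"ty":-0.14,"tz":0.38,"yaw":2.8},{"tx":3.78,"ty":-0.32,"tz":0.37,"yaw":2.8},{"tx":3.77,"ty":-0.51,"tz":0.38,"yaw":2.7},
```

View pics/w3.png

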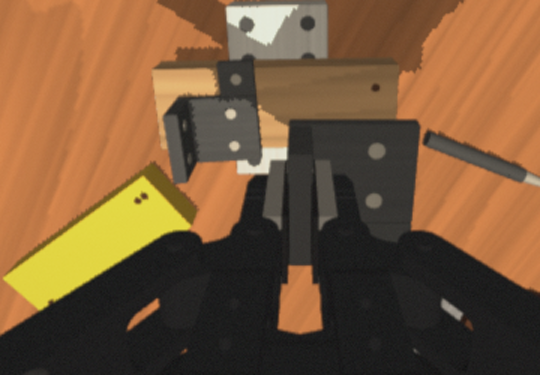

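```bash
python3 plan.py 10 388 378 110 0
```

```text
now [495.2  -4.8 177.5] 27.9 w 0.076 g 49.7 t 3.3 q6 -0.58
->  10 388 378 110 0
{"tx":3.89,"ty":0.84,"tz":0.67,"yaw":2.8},{"tx":3.92,"ty":0.65,"tz":0.68,"yaw":2.8},{"tx":3.95,"ty":0.46,"tz":0.67,"yaw":2.8},{"tx":3.96,"ty":0.27,"tz":0.68,"yaw":2.8},{"tx":3.98,"ty":0.07,"tz":0.67,"yaw":2.8},
{"tx":3.97,"ty":-0.13,"tz":0.68,"yaw":2.8},{"tx":3.97,"ty":-0.32,"tz":0.67,"yaw":2.8},{"tx":3.94,"ty":-0.51,"tz":0.68,"yaw":2.8},{"tx":3.91,"ty":-0.7,"tz":0.67,"yaw":2.8},{"tx":3.88,"ty":-0.89,"tz":0.68,"yaw":2.7},
```

Call:
move_arm(
  increments=[
    {"tx": 3.9,"ty": 0.8,"tz": 0.4,"yaw": 2.8},
    {"tx": 3.9,"ty": 0.7,"tz": 0.4,"yaw": 2.8},
    {"tx": 3.9,"ty": 0.5,"tz": 0.6,"yaw": 2.8},
    {"tx": 4.0,"ty": 0.3,"tz": 0.6,"yaw": 2.8},
    {"tx": 4.0,"ty": 0.1,"tz": 0.6,"yaw": 2.8},
  ],
)

```text
t: 3.8
tool_pos: [0.4396, 0.1886, 0.1458]
ee_rot: [[-0.237, 0.972, 0.001], [0.972, 0.237, 0.0], [0.0, 0.001, -1.0]]
ft_force: [0.8, -0.8, -0.1]
width: 0.081
gripper_force: 49.6
```

Call:
move_arm(
  increments=[
    {"tx": 4.0,"ty": -0.1,"tz": 0.7,"yaw": 2.8},
    {"tx": 4.0,"ty": -0.3,"tz": 0.8,"yaw": 2.8},
    {"tx": 3.9,"ty": -0.5,"tz": 0.9,"yaw": 2.8},
    {"tx": 3.9,"ty": -0.7,"tz": 0.9,"yaw": 2.8},
    {"tx": 3.9,"ty": -0.9,"tz": 0.9,"yaw": 2.7},
  ],
)

```text
t: 4.3
tool_pos: [0.3862, 0.3807, 0.1036]
ee_rot: [[0.003, 1.0, 0.001], [1.0, -0.003, 0.0], [0.0, 0.001, -1.0]]
ft_force: [0.5, -0.6, -0.9]
width: 0.076
gripper_force: 49.6
```

Call:
move_arm(
  increments=[
    {"tx": 0,"ty": 0,"tz": 0,"yaw": 0},
    {"tx": 0,"ty": 0,"tz": 1.5,"yaw": 0},
    {"tx": 0,"ty": 0,"tz": 1.5,"yaw": 0},
    {"tx": 0,"ty": 0,"tz": 1.5,"yaw": 0},
    {"tx": 0,"ty": 0,"tz": 0.5,"yaw": 0},
  ],
)

```text
t: 4.8
tool_pos: [0.3862, 0.3779, 0.0525]
ee_rot: [[0.001, 1.0, -0.002], [1.0, -0.001, -0.002], [-0.002, -0.002, -1.0]]
ft_force: [0.5, -0.8, -0.1]
width: 0.08
gripper_force: 49.6
```

```bash
python3 plan.py 5 388 378 36 0;  python3 - <<'E'
from h import *
c=cap('top'); save(c,'t4.png',(140,160,260,260),5)
E
```

```text
now [386.2 377.9  52.5] -0.0 w 0.08 g 49.6 t 4.8 q6 0.7
->  5 388 378 36 0
{"tx":0,"ty":0.04,"tz":0.33,"yaw":-0},{"tx":0.01,"ty":0.03,"tz":0.33,"yaw":-0},{"tx":-0,"ty":0.04,"tz":0.33,"yaw":-0},{"tx":0,"ty":0.03,"tz":0.33,"yaw":-0},{"tx":0,"ty":0.04,"tz":0.33,"yaw":-0},
```

View pics/t4.png

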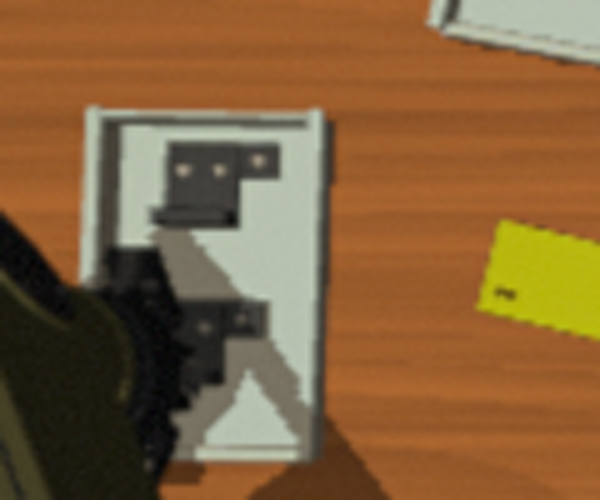

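The bracket (215,335) hangs over the near half of bin_right, in the same sense as the sample (200,185). I'll lower and release.

Call:
move_arm(
  increments=[
    {"tx": 0,"ty": 0,"tz": 0.8,"yaw": 0},
    {"tx": 0,"ty": 0,"tz": 0.4,"yaw": 0},
    {"tx": 0,"ty": 0,"tz": 0.3,"yaw": 0},
    {"tx": 0,"ty": 0,"tz": 0.2,"yaw": 0},
    {"tx": 0,"ty": 0,"tz": 0.1,"yaw": 0},
  ],
)

```text
t: 5.35
tool_pos: [0.3869, 0.379, 0.0353]
ee_rot: [[0.001, 1.0, 0.0], [1.0, -0.001, 0.0], [0.0, 0.0, -1.0]]
ft_force: [0.7, 0.1, -0.7]
width: 0.081
gripper_force: 49.6
```

Call:
move_arm(
  increments=[
    {"tx": 0,"ty": 0,"tz": 0,"yaw": 0},
    {"tx": 0,"ty": 0,"tz": 0,"yaw": 0},
    {"tx": 0,"ty": 0,"tz": 0,"yaw": 0},
    {"tx": 0,"ty": 0,"tz": 0,"yaw": 0},
    {"tx": 0,"ty": 0,"tz": 0,"yaw": 0},
  ],
  hand=0.75,
)

```text
t: 5.85
tool_pos: [0.3869, 0.379, 0.0354]
ee_rot: [[0.001, 1.0, 0.0], [1.0, -0.001, 0.0], [0.0, 0.0, -1.0]]
ft_force: [-0.1, 0.7, -0.5]
width: 0.254
gripper_force: 0.0
```

Call:
move_arm(
  increments=[
    {"tx": 0,"ty": 0,"tz": -1,"yaw": 0},
    {"tx": 0,"ty": 0,"tz": -2,"yaw": 0},
    {"tx": 0,"ty": 0,"tz": -3,"yaw": 0},
    {"tx": 0,"ty": 0,"tz": -3,"yaw": 0},
    {"tx": 0,"ty": 0,"tz": -2,"yaw": 0},
  ],
)

```text
t: 6.35
tool_pos: [0.3875, 0.3795, 0.1481]
ee_rot: [[0.001, 1.0, 0.002], [1.0, -0.001, 0.002], [0.002, 0.002, -1.0]]
ft_force: [0.6, -0.6, -0.1]
width: 0.252
gripper_force: 0.0
```

```bash
python3 - <<'E'
from h import *
c=cap('wrist'); save(c,'w5.png',None,1); W=cloud(c)
x,y=W[...,0],W[...,1];m=(abs(x-.40)<.06)&(abs(y-.368)<.05)&(W[...,2]>.024)&(W[...,2]<.038)
n,l,s,_=cv2.connectedComponentsWithStats(m.astype(np.uint8)); 
for i in range(1,n):
    if s[i,4]>150: P=W[l==i]; print(s[i],cv2.minAreaRect((P[:,:2]*1000).astype(np.float32)),np.median(P[:,2]))
E
python3 plan.py 10 444 -54 150 31
```

```text
[266 159  12 100 649] ((347.3245849609375, 373.1250915527344), (89.31558990478516, 7.1541361808776855), 89.2569351196289) 0.024918267881729603
[314 179  10  48 478] ((386.7965087890625, 381.6817626953125), (39.32481002807617, 7.554566860198975), 89.98326873779297) 0.03210643682159401
now [388.8 380.7 150.9] -0.1 w 0.249 g 0.0 t 6.4 q6 0.7
->  10 444 -54 150 31
{"tx":-4.35,"ty":0.56,"tz":0.01,"yaw":-3.1},{"tx":-4.37,"ty":0.32,"tz":0.01,"yaw":-3.1},{"tx":-4.38,"ty":0.08,"tz":0.01,"yaw":-3.1},{"tx":-4.37,"ty":-0.16,"tz":0,"yaw":-3.1},{"tx":-4.37,"ty":-0.39,"tz":0.01,"yaw":-3.1},
{"tx":-4.34,"ty":-0.62,"tz":0.01,"yaw":-3.1},{"tx":-4.29,"ty":-0.86,"tz":0.01,"yaw":-3.1},{"tx":-4.25,"ty":-1.09,"tz":0.01,"yaw":-3.1},{"tx":-4.17,"ty":-1.32,"tz":0.01,"yaw":-3.1},{"tx":-4.1,"ty":-1.54,"tz":0.01,"yaw":-3.2},
```

View pics/w5.png

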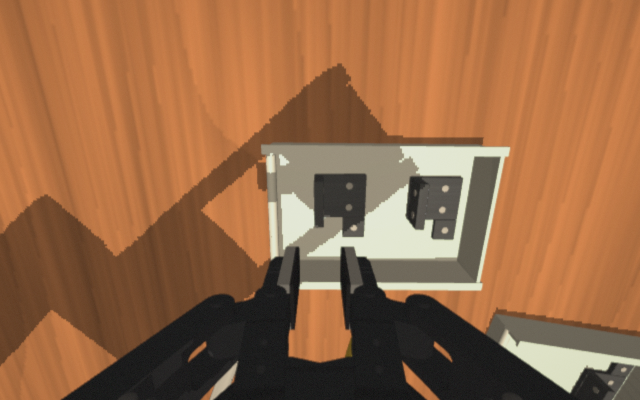

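bracket_right sits flat in the bin with its flange at (387,382) and top at 32 mm, so its origin in bin_right is about (-29, 0). Next is bracket_left, with the hand at 0.55.

Call:
move_arm(
  increments=[
    {"tx": -3.5,"ty": 0.6,"tz": 0,"yaw": -3.1},
    {"tx": -4.4,"ty": 0.3,"tz": 0,"yaw": -3.1},
    {"tx": -4.4,"ty": 0.1,"tz": 0,"yaw": -3.1},
    {"tx": -4.4,"ty": -0.2,"tz": 0,"yaw": -3.1},
    {"tx": -4.4,"ty": -0.4,"tz": 0,"yaw": -3.1},
  ],
  hand=0.55,
)

```text
t: 6.9
tool_pos: [0.4142, 0.1674, 0.1456]
ee_rot: [[-0.269, 0.963, 0.001], [0.963, 0.269, 0.0], [-0.0, 0.001, -1.0]]
ft_force: [1.0, -0.4, 0.3]
width: 0.452
gripper_force: 0.0
```

Call:
move_arm(
  increments=[
    {"tx": -4.3,"ty": -0.6,"tz": 0,"yaw": -3.1},
    {"tx": -4.3,"ty": -0.9,"tz": 0,"yaw": -3.1},
    {"tx": -4.3,"ty": -1.1,"tz": 0,"yaw": -3.1},
    {"tx": -4.2,"ty": -1.3,"tz": 0,"yaw": -3.1},
    {"tx": -4.1,"ty": -1.5,"tz": 0,"yaw": -3.2},
  ],
)

```text
t: 7.4
tool_pos: [0.4424, -0.0504, 0.1457]
ee_rot: [[-0.518, 0.856, 0.001], [0.856, 0.518, -0.0], [-0.0, 0.001, -1.0]]
ft_force: [0.8, 1.2, -0.0]
width: 0.45
gripper_force: 0.0
```

```bash
python3 - <<'E'
from h import *
c=cap('wrist'); W=cloud(c)
x,y=W[...,0],W[...,1];m=(abs(x-.46)<.07)&(abs(y+.04)<.07)&(W[...,2]>.063)&(W[...,2]<.085)
n,l,s,_=cv2.connectedComponentsWithStats(m.astype(np.uint8)); 
for i in range(1,n):
    if s[i,4]>150: P=W[l==i]; print(s[i],cv2.minAreaRect((P[:,:2]*1000).astype(np.float32)),np.median(P[:,2]))
E
python3 plan.py 5 444 -54 75.5 31
```

```text
[312 201  13  58 660] ((444.1604919433594, -54.11833953857422), (8.445443153381348, 40.14064025878906), 31.403274536132812) 0.0741634014984944
now [444.7 -56.5 146. ] 31.2 w 0.445 g 0.0 t 7.45 q6 -0.76
->  5 444 -54 75.5 31
{"tx":0.05,"ty":0.01,"tz":1.41,"yaw":0},{"tx":0.05,"ty":0.02,"tz":1.41,"yaw":0},{"tx":0.05,"ty":0.01,"tz":1.41,"yaw":0},{"tx":0.05,"ty":0.01,"tz":1.41,"yaw":0},{"tx":0.05,"ty":0.01,"tz":1.41,"yaw":0.2},
```

Call:
move_arm(
  increments=[
    {"tx": 0.1,"ty": 0,"tz": 2.0,"yaw": 0},
    {"tx": 0,"ty": 0,"tz": 2.0,"yaw": 0},
    {"tx": 0,"ty": 0,"tz": 1.7,"yaw": 0},
    {"tx": 0,"ty": 0,"tz": 0.9,"yaw": 0},
    {"tx": 0,"ty": 0,"tz": 0.3,"yaw": 0},
  ],
)

```text
t: 7.95
tool_pos: [0.4414, -0.0475, 0.0756]
ee_rot: [[-0.516, 0.857, -0.002], [0.857, 0.516, 0.0], [0.001, -0.001, -1.0]]
ft_force: [0.3, 0.7, -0.1]
width: 0.452
gripper_force: 0.0
```

Call:
move_arm(
  increments=[
    {"tx": 0,"ty": 0,"tz": 0,"yaw": 0},
    {"tx": 0,"ty": 0,"tz": 0,"yaw": 0},
    {"tx": 0,"ty": 0,"tz": 0,"yaw": 0},
    {"tx": 0,"ty": 0,"tz": 0,"yaw": 0},
    {"tx": 0,"ty": 0,"tz": 0,"yaw": 0},
  ],
  hand=1,
)

```text
t: 8.45
tool_pos: [0.4425, -0.0478, 0.0769]
ee_rot: [[-0.516, 0.857, 0.001], [0.857, 0.516, -0.0], [-0.001, 0.001, -1.0]]
ft_force: [-0.7, 0.9, 5.1]
width: 0.083
gripper_force: 51.0
```

Call:
move_arm(
  increments=[
    {"tx": 0,"ty": 0,"tz": -0.5,"yaw": 0},
    {"tx": 0,"ty": 0,"tz": -1,"yaw": 0},
    {"tx": 0,"ty": 0,"tz": -2,"yaw": 0},
    {"tx": 0,"ty": 0,"tz": -3,"yaw": 0},
    {"tx": 0,"ty": 0,"tz": -3,"yaw": 0},
  ],
)

```text
t: 8.95
tool_pos: [0.4415, -0.0477, 0.1726]
ee_rot: [[-0.516, 0.857, -0.001], [0.857, 0.516, 0.0], [0.001, -0.001, -1.0]]
ft_force: [0.7, -0.1, -0.6]
width: 0.077
gripper_force: 50.1
```

```bash
python3 plan.py 10 602 175 110 -10
```

```text
now [441.5 -47.7 172.6] 31.0 w 0.077 g 50.1 t 8.95 q6 -0.74
->  10 602 175 110 -10
{"tx":1.08,"ty":2.52,"tz":0.63,"yaw":4.1},{"tx":1.26,"ty":2.44,"tz":0.62,"yaw":4.1},{"tx":1.43,"ty":2.35,"tz":0.63,"yaw":4.1},{"tx":1.59,"ty":2.23,"tz":0.62,"yaw":4.1},{"tx":1.75,"ty":2.12,"tz":0.63,"yaw":4.1},
{"tx":1.89,"ty":1.98,"tz":0.62,"yaw":4.1},{"tx":2.04,"ty":1.85,"tz":0.63,"yaw":4.1},{"tx":2.16,"ty":1.69,"tz":0.62,"yaw":4.1},{"tx":2.27,"ty":1.54,"tz":0.63,"yaw":4.1},{"tx":2.38,"ty":1.37,"tz":0.63,"yaw":4.1},
```

Call:
move_arm(
  increments=[
    {"tx": 1.1,"ty": 2.5,"tz": 0.4,"yaw": 4.1},
    {"tx": 1.3,"ty": 2.5,"tz": 0.4,"yaw": 4.1},
    {"tx": 1.5,"ty": 2.4,"tz": 0.6,"yaw": 4.1},
    {"tx": 1.6,"ty": 2.3,"tz": 0.6,"yaw": 4.1},
    {"tx": 1.8,"ty": 2.1,"tz": 0.6,"yaw": 4.1},
  ],
)

```text
t: 9.45
tool_pos: [0.5235, 0.0668, 0.1459]
ee_rot: [[-0.18, 0.984, 0.001], [0.984, 0.18, -0.0], [-0.0, 0.001, -1.0]]
ft_force: [-0.5, 0.4, -0.2]
width: 0.079
gripper_force: 50.1
```

Call:
move_arm(
  increments=[
    {"tx": 2.0,"ty": 2.0,"tz": 0.6,"yaw": 4.1},
    {"tx": 2.1,"ty": 1.9,"tz": 0.7,"yaw": 4.1},
    {"tx": 2.2,"ty": 1.7,"tz": 0.7,"yaw": 4.1},
    {"tx": 2.4,"ty": 1.5,"tz": 0.8,"yaw": 4.1},
    {"tx": 2.5,"ty": 1.4,"tz": 0.8,"yaw": 4.1},
  ],
)

```text
t: 9.95
tool_pos: [0.6041, 0.1829, 0.1096]
ee_rot: [[0.176, 0.984, -0.0], [0.984, -0.176, -0.0], [-0.0, -0.0, -1.0]]
ft_force: [-1.0, -0.7, -0.7]
width: 0.082
gripper_force: 50.1
```

Call:
move_arm(
  increments=[
    {"tx": 0,"ty": 0,"tz": 0,"yaw": 0},
    {"tx": 0,"ty": 0,"tz": 1.0,"yaw": 0},
    {"tx": 0,"ty": 0,"tz": 1.0,"yaw": 0},
    {"tx": 0,"ty": 0,"tz": 1.0,"yaw": 0},
    {"tx": 0,"ty": 0,"tz": 0,"yaw": 0},
  ],
)

```text
t: 10.45
tool_pos: [0.6017, 0.1807, 0.0774]
ee_rot: [[0.174, 0.985, -0.004], [0.985, -0.174, -0.001], [-0.002, -0.004, -1.0]]
ft_force: [0.2, -1.2, -0.6]
width: 0.081
gripper_force: 50.1
```

```bash
python3 plan.py 5 603 181 36 -10;  python3 - <<'E'
from h import *
c=cap('top'); save(c,'t6.png',(215,85,335,185),5)
E
```

```text
now [601.7 180.7  77.4] -10.0 w 0.081 g 50.1 t 10.45 q6 0.4
->  5 603 181 36 -10
{"tx":0.01,"ty":0.02,"tz":0.83,"yaw":0},{"tx":0.01,"ty":0.03,"tz":0.82,"yaw":0},{"tx":0.01,"ty":0.02,"tz":0.83,"yaw":0},{"tx":0.01,"ty":0.03,"tz":0.83,"yaw":0},{"tx":0.01,"ty":0.02,"tz":0.83,"yaw":0},
```

View pics/t6.png

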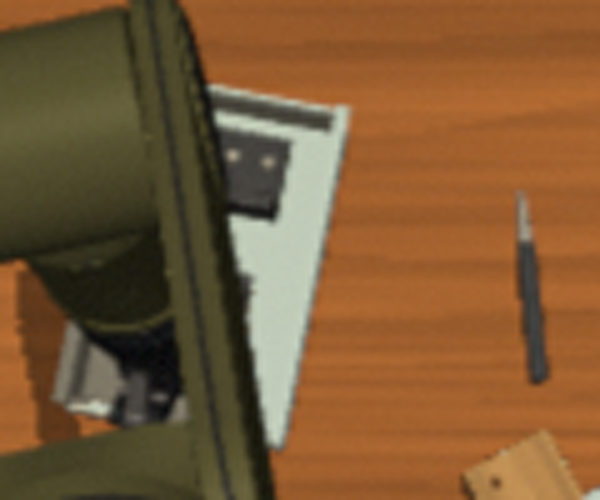

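The arm hides the spot, but the measured pose is on target and free bin floor shows around (270,330). I'll lower and release.

Call:
move_arm(
  increments=[
    {"tx": 0,"ty": 0,"tz": 1.5,"yaw": 0},
    {"tx": 0,"ty": 0,"tz": 1.2,"yaw": 0},
    {"tx": 0,"ty": 0,"tz": 0.8,"yaw": 0},
    {"tx": 0,"ty": 0,"tz": 0.5,"yaw": 0},
    {"tx": 0,"ty": 0,"tz": 0.2,"yaw": 0},
  ],
)

```text
t: 11.0
tool_pos: [0.6034, 0.1817, 0.0367]
ee_rot: [[0.173, 0.985, -0.001], [0.985, -0.173, -0.0], [-0.0, -0.001, -1.0]]
ft_force: [-0.4, 0.6, -1.3]
width: 0.081
gripper_force: 50.1
```

Call:
move_arm(
  increments=[
    {"tx": 0,"ty": 0,"tz": 0,"yaw": 0},
    {"tx": 0,"ty": 0,"tz": 0,"yaw": 0},
    {"tx": 0,"ty": 0,"tz": 0,"yaw": 0},
    {"tx": 0,"ty": 0,"tz": 0,"yaw": 0},
    {"tx": 0,"ty": 0,"tz": 0,"yaw": 0},
  ],
  hand=0.75,
)

```text
t: 11.5
tool_pos: [0.6039, 0.1819, 0.0376]
ee_rot: [[0.173, 0.985, 0.001], [0.985, -0.173, 0.0], [0.0, 0.001, -1.0]]
ft_force: [-0.2, -0.0, 0.2]
width: 0.241
gripper_force: 0.0
```

Call:
move_arm(
  increments=[
    {"tx": 0,"ty": 0,"tz": -1,"yaw": 0},
    {"tx": 0,"ty": 0,"tz": -2,"yaw": 0},
    {"tx": 0,"ty": 0,"tz": -3,"yaw": 0},
    {"tx": 0,"ty": 0,"tz": -3,"yaw": 0},
    {"tx": 0,"ty": 0,"tz": -2,"yaw": 0},
  ],
)

```text
t: 12.0
tool_pos: [0.6047, 0.1821, 0.1505]
ee_rot: [[0.173, 0.985, 0.003], [0.985, -0.173, 0.001], [0.001, 0.003, -1.0]]
ft_force: [0.9, 0.1, 0.2]
width: 0.252
gripper_force: 0.0
```

```bash
python3 - <<'E'
from h import *
c=cap('wrist'); save(c,'w7.png',None,1); W=cloud(c)
def comps(nm,cx,cy,r,z0,z1):
    x,y=W[...,0],W[...,1];m=(abs(x-cx)<r)&(abs(y-cy)<r)&(W[...,2]>z0)&(W[...,2]<z1)
    n,l,s,_=cv2.connectedComponentsWithStats(m.astype(np.uint8)); 
    for i in range(1,n):
        if s[i,4]>150: P=W[l==i]; print(nm,s[i],cv2.minAreaRect((P[:,:2]*1000).astype(np.float32)),np.median(P[:,2]))
comps('fl',.615,.18,.05,.024,.038)
comps('bd',.48,-.02,.1,.035,.055)
E
python3 plan.py 10 484 -20 150 -61
```

```text
fl [265 154  10  53 265] ((567.5917358398438, 208.1715087890625), (44.55551528930664, 6.838847637176514), 80.8365707397461) 0.02498213131477269
fl [313 188  10  48 470] ((601.9232177734375, 175.5398712158203), (40.54698944091797, 7.7173662185668945), 79.71366119384766) 0.03211897535565056
now [606.4 182.6 153.6] -9.9 w 0.246 g 0.0 t 12.05 q6 0.4
->  10 484 -20 150 -61
{"tx":-2.21,"ty":-0.86,"tz":0.04,"yaw":5.1},{"tx":-2.27,"ty":-0.65,"tz":0.03,"yaw":5.1},{"tx":-2.32,"ty":-0.45,"tz":0.04,"yaw":5.1},{"tx":-2.36,"ty":-0.25,"tz":0.03,"yaw":5.1},{"tx":-2.36,"ty":-0.03,"tz":0.04,"yaw":5.1},
{"tx":-2.36,"ty":0.18,"tz":0.04,"yaw":5.1},{"tx":-2.34,"ty":0.38,"tz":0.03,"yaw":5.1},{"tx":-2.29,"ty":0.6,"tz":0.04,"yaw":5.1},{"tx":-2.23,"ty":0.79,"tz":0.03,"yaw":5.1},{"tx":-2.15,"ty":0.99,"tz":0.04,"yaw":5.2},
```

View pics/w7.png

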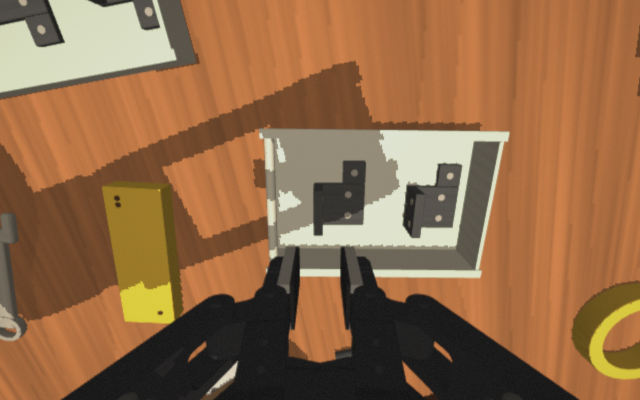

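bracket_left lies flat at (340,195) beside its twin (432,205), both with the same hand, flange top at 32 mm. Next is the board.

Call:
move_arm(
  increments=[
    {"tx": -1.8,"ty": -0.8,"tz": 0,"yaw": 5.1},
    {"tx": -2.3,"ty": -0.6,"tz": 0,"yaw": 5.1},
    {"tx": -2.4,"ty": -0.4,"tz": 0,"yaw": 5.1},
    {"tx": -2.4,"ty": -0.2,"tz": 0,"yaw": 5.1},
    {"tx": -2.4,"ty": 0,"tz": 0,"yaw": 5.1},
  ],
  hand=0.12,
)

```text
t: 12.55
tool_pos: [0.5441, 0.0814, 0.1476]
ee_rot: [[0.583, 0.813, 0.0], [0.813, -0.583, -0.0], [0.0, 0.0, -1.0]]
ft_force: [-0.1, 0.4, 0.1]
width: 0.881
gripper_force: 0.0
```

Call:
move_arm(
  increments=[
    {"tx": -2.4,"ty": 0.2,"tz": 0,"yaw": 5.1},
    {"tx": -2.4,"ty": 0.4,"tz": 0,"yaw": 5.1},
    {"tx": -2.3,"ty": 0.6,"tz": 0,"yaw": 5.1},
    {"tx": -2.2,"ty": 0.8,"tz": 0,"yaw": 5.1},
    {"tx": -2.1,"ty": 1.0,"tz": 0,"yaw": 5.1},
  ],
)

```text
t: 13.05
tool_pos: [0.4833, -0.0207, 0.1477]
ee_rot: [[0.876, 0.482, 0.0], [0.482, -0.876, -0.0], [0.0, 0.0, -1.0]]
ft_force: [0.1, -0.0, 0.2]
width: 0.883
gripper_force: 0.0
```

Call:
move_arm(
  increments=[
    {"tx": 0,"ty": 0,"tz": 0,"yaw": 0},
    {"tx": 0,"ty": 0,"tz": 0,"yaw": 0},
    {"tx": 0,"ty": 0,"tz": 0,"yaw": 0},
    {"tx": 0,"ty": 0,"tz": 0,"yaw": 0},
    {"tx": 0,"ty": 0,"tz": 0,"yaw": 0},
  ],
)

```text
t: 13.55
tool_pos: [0.4844, -0.0193, 0.1473]
ee_rot: [[0.874, 0.487, 0.0], [0.487, -0.874, 0.0], [0.0, 0.0, -1.0]]
ft_force: [-0.3, 1.1, -0.3]
width: 0.878
gripper_force: 0.0
```

```bash
cat >> h.py <<'E'
def comps(W,nm,cx,cy,r,z0,z1):
    x,y=W[...,0],W[...,1];m=(abs(x-cx)<r)&(abs(y-cy)<r)&(W[...,2]>z0)&(W[...,2]<z1)
    n,l,s,_=cv2.connectedComponentsWithStats(m.astype(np.uint8)); 
    for i in range(1,n):
        if s[i,4]>150: P=W[l==i]; print(nm,s[i],[np.round(v,1) for v in cv2.minAreaRect((P[:,:2]*1000).astype(np.float32))],np.round(np.median(P[:,2]),4))
E
python3 - <<'E'
from h import *
W=cloud(cap('wrist'))
comps(W,'bd',.48,-.02,.1,.036,.055)
comps(W,'blk',.48,-.02,.1,.017,.033)
E
python3 plan.py 5 484 -20 50 -61
```

```text
bd [  287   117    70   171 10972] [array([484.8, -19.2]), array([140.6,  50.2]), np.float64(28.9)] 0.0443
blk [ 252  164   38   70 2454] [array([465.7,  18.2]), array([60.3, 30.1]), np.float64(29.1)] 0.0243
blk [ 353  164   34   70 2088] [array([505.6, -53.5]), array([60.2, 25.9]), np.float64(29.0)] 0.0242
now [484.2 -19.4 147.3] -60.9 w 0.881 g 0.0 t 13.6 q6 0.94
->  5 484 -20 50 -61
{"tx":-0.01,"ty":0.01,"tz":1.95,"yaw":0},{"tx":-0.01,"ty":0.01,"tz":1.94,"yaw":0},{"tx":-0.01,"ty":0.01,"tz":1.95,"yaw":0},{"tx":-0.01,"ty":0,"tz":1.94,"yaw":0},{"tx":-0.01,"ty":0.01,"tz":1.95,"yaw":0.1},
```

Call:
move_arm(
  increments=[
    {"tx": 0,"ty": 0,"tz": 2.5,"yaw": 0},
    {"tx": 0,"ty": 0,"tz": 2.7,"yaw": 0},
    {"tx": 0,"ty": 0,"tz": 2.2,"yaw": 0},
    {"tx": 0,"ty": 0,"tz": 1.5,"yaw": 0},
    {"tx": 0,"ty": 0,"tz": 0.8,"yaw": 0},
  ],
)

```text
t: 14.1
tool_pos: [0.4832, -0.0195, 0.0489]
ee_rot: [[0.874, 0.486, -0.002], [0.486, -0.874, 0.0], [-0.002, -0.001, -1.0]]
ft_force: [0.1, -0.4, -0.5]
width: 0.878
gripper_force: 0.0
```

Call:
move_arm(
  increments=[
    {"tx": 0,"ty": 0,"tz": 0,"yaw": 0},
    {"tx": 0,"ty": 0,"tz": 0,"yaw": 0},
    {"tx": 0,"ty": 0,"tz": 0,"yaw": 0},
    {"tx": 0,"ty": 0,"tz": 0,"yaw": 0},
    {"tx": 0,"ty": 0,"tz": 0,"yaw": 0},
  ],
  hand=1,
  squeeze=50,
)

```text
t: 14.6
tool_pos: [0.4843, -0.02, 0.0509]
ee_rot: [[0.874, 0.486, 0.001], [0.486, -0.874, -0.0], [0.001, 0.001, -1.0]]
ft_force: [-0.6, -0.7, 0.4]
width: 0.568
gripper_force: 52.6
```

Call:
move_arm(
  increments=[
    {"tx": 0,"ty": 0,"tz": -0.3,"yaw": 0},
    {"tx": 0,"ty": 0,"tz": -0.7,"yaw": 0},
    {"tx": 0,"ty": 0,"tz": -2,"yaw": 0},
    {"tx": 0,"ty": 0,"tz": -3,"yaw": 0},
    {"tx": 0,"ty": 0,"tz": -3,"yaw": 0},
  ],
)

```text
t: 15.1
tool_pos: [0.4833, -0.0199, 0.1414]
ee_rot: [[0.874, 0.486, -0.001], [0.486, -0.874, 0.0], [-0.001, -0.001, -1.0]]
ft_force: [0.3, -0.7, -1.2]
width: 0.572
gripper_force: 52.5
```

```bash
python3 - <<'E'
from h import *
c=cap('wrist'); save(c,'w8.png'); W=cloud(c)
comps(W,'blk',.48,-.02,.1,.017,.033)
comps(W,'bd',.48,-.02,.12,.12,.2)
E
python3 plan.py 10 469 -357 140 -71.2
```

```text
blk [250 164  15  71 743] [array([460.8,  27.4]), array([59.7,  9.3]), np.float64(28.9)] 0.0243
blk [375 164  13  71 653] [array([510.1, -61.3]), array([59.4,  8.1]), np.float64(28.9)] 0.0242
bd [   81   125   478   275 51970] [array([493.5, -12.6]), array([119.4, 113.1]), np.float64(69.7)] 0.1425
now [486.6 -20.2 146.1] -60.9 w 0.572 g 52.6 t 15.15 q6 0.94
->  10 469 -357 140 -71.2
{"tx":-1.79,"ty":2.86,"tz":0.06,"yaw":1},{"tx":-1.74,"ty":2.89,"tz":0.06,"yaw":1},{"tx":-1.69,"ty":2.92,"tz":0.06,"yaw":1},{"tx":-1.63,"ty":2.95,"tz":0.06,"yaw":1},{"tx":-1.59,"ty":2.97,"tz":0.06,"yaw":1},
{"tx":-1.53,"ty":3.01,"tz":0.06,"yaw":1},{"tx":-1.48,"ty":3.03,"tz":0.07,"yaw":1},{"tx":-1.43,"ty":3.05,"tz":0.06,"yaw":1},{"tx":-1.37,"ty":3.08,"tz":0.06,"yaw":1},{"tx":-1.32,"ty":3.1,"tz":0.06,"yaw":1.3},
```

View pics/w8.png

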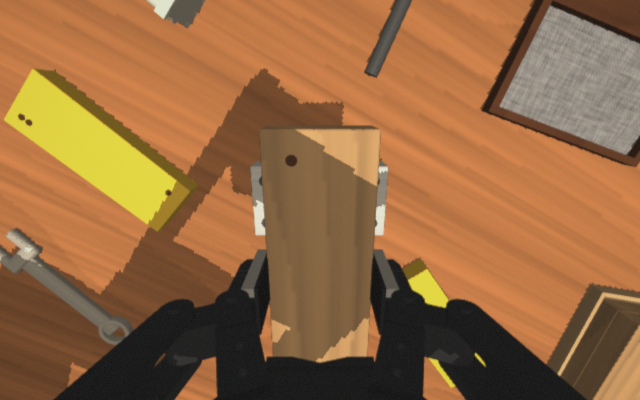

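The board (320,240) is held square, and the block beneath it hasn't moved: centre (485,-17), long axis at -61°. I'll carry it to the spare boards.

Call:
move_arm(
  increments=[
    {"tx": -1.4,"ty": 2.4,"tz": 0,"yaw": 1},
    {"tx": -1.7,"ty": 2.9,"tz": 0,"yaw": 1},
    {"tx": -1.7,"ty": 2.9,"tz": 0,"yaw": 1},
    {"tx": -1.6,"ty": 3.0,"tz": 0,"yaw": 1},
    {"tx": -1.6,"ty": 3.0,"tz": 0,"yaw": 1},
  ],
)

```text
t: 15.65
tool_pos: [0.4769, -0.1841, 0.1408]
ee_rot: [[0.913, 0.407, 0.001], [0.407, -0.913, -0.0], [0.001, 0.001, -1.0]]
ft_force: [0.6, -0.6, -1.1]
width: 0.574
gripper_force: 52.5
```

Call:
move_arm(
  increments=[
    {"tx": -1.5,"ty": 3.0,"tz": 0,"yaw": 1},
    {"tx": -1.5,"ty": 3.0,"tz": 0,"yaw": 1},
    {"tx": -1.4,"ty": 3.0,"tz": 0,"yaw": 1},
    {"tx": -1.4,"ty": 3.1,"tz": 0,"yaw": 1},
    {"tx": -1.3,"ty": 3.1,"tz": 0,"yaw": 1.3},
  ],
)

```text
t: 16.15
tool_pos: [0.4678, -0.3517, 0.1407]
ee_rot: [[0.947, 0.32, 0.0], [0.32, -0.947, -0.0], [0.0, 0.0, -1.0]]
ft_force: [-0.2, -0.2, -1.3]
width: 0.574
gripper_force: 52.5
```

Call:
move_arm(
  increments=[
    {"tx": 0,"ty": 0,"tz": 0,"yaw": 0},
    {"tx": 0,"ty": 0,"tz": 0,"yaw": 0},
    {"tx": 0,"ty": 0,"tz": 0,"yaw": 0},
    {"tx": 0,"ty": 0,"tz": 0,"yaw": 0},
    {"tx": 0,"ty": 0,"tz": 0,"yaw": 0},
  ],
)

```text
t: 16.65
tool_pos: [0.4683, -0.3492, 0.1404]
ee_rot: [[0.947, 0.323, -0.0], [0.323, -0.947, 0.0], [-0.0, -0.0, -1.0]]
ft_force: [0.0, 0.9, -0.7]
width: 0.57
gripper_force: 52.5
```

```bash
python3 - <<'E'
from h import *
c=cap('wrist'); save(c,'w9.png',(160,60,520,330),1.5); W=cloud(c); comps(W,'sp',.48,-.36,.1,.036,.055); comps(W,'bd',.48,-.36,.1,.11,.15)
E
python3 plan.py 5 469 -357 71 -71.2
```

```text
sp [297 120  72   5 356] [array([ 534.5, -334.8]), array([ 2.7, 49.1]), np.float64(18.6)] 0.044
bd [  230   125   180   237 27001] [array([ 477.7, -344.7]), array([120.9,  76.4]), np.float64(18.9)] 0.1339
now [ 468.3 -349.4  140.4] -71.2 w 0.57 g 52.5 t 16.7 q6 0.53
->  5 469 -357 71 -71.2
{"tx":-0.04,"ty":0.15,"tz":1.39,"yaw":0},{"tx":-0.03,"ty":0.15,"tz":1.39,"yaw":0},{"tx":-0.04,"ty":0.15,"tz":1.39,"yaw":0},{"tx":-0.03,"ty":0.14,"tz":1.38,"yaw":0},{"tx":-0.04,"ty":0.15,"tz":1.39,"yaw":0},
```

View pics/w9.png

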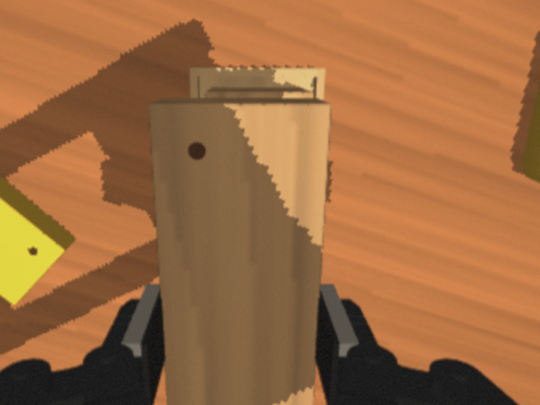

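The spare pile's end (258,80 in the crop) puts the pile centre at (469,-357), matching the top view. I need to shift 7.5 mm along tool y and lower.

Call:
move_arm(
  increments=[
    {"tx": -0.2,"ty": 0.8,"tz": 1.5,"yaw": 0},
    {"tx": 0,"ty": 0,"tz": 1.8,"yaw": 0},
    {"tx": 0,"ty": 0,"tz": 1.6,"yaw": 0},
    {"tx": 0,"ty": 0,"tz": 0.9,"yaw": 0},
    {"tx": 0,"ty": 0,"tz": 0.6,"yaw": 0},
  ],
)

```text
t: 17.2
tool_pos: [0.4685, -0.3584, 0.0747]
ee_rot: [[0.947, 0.321, -0.001], [0.321, -0.947, 0.001], [-0.001, -0.002, -1.0]]
ft_force: [0.3, 0.2, -1.0]
width: 0.572
gripper_force: 52.6
```

Call:
move_arm(
  increments=[
    {"tx": 0,"ty": 0,"tz": 0.2,"yaw": 0},
    {"tx": 0,"ty": 0,"tz": 0.2,"yaw": 0},
    {"tx": 0,"ty": 0,"tz": 0.1,"yaw": 0},
    {"tx": 0,"ty": 0,"tz": 0,"yaw": 0},
    {"tx": 0,"ty": 0,"tz": 0,"yaw": 0},
  ],
)

```text
t: 17.7
tool_pos: [0.4691, -0.3588, 0.0718]
ee_rot: [[0.947, 0.321, 0.001], [0.321, -0.947, -0.001], [0.0, 0.001, -1.0]]
ft_force: [-0.3, 0.1, -1.9]
width: 0.574
gripper_force: 52.6
```

```bash
python3 plan.py 1 469 -357 71 -71.2; python3 -c "
from h import *
print(ctrl.get_obs()['ft_force'])"
```

```text
now [ 469.1 -358.8   71.8] -71.3 w 0.574 g 52.6 t 17.7 q6 0.52
->  1 469 -357 71 -71.2
{"tx":0.04,"ty":-0.17,"tz":0.08,"yaw":-0.1},
[-0.28682543  0.08862578 -1.86568221]
```

Call:
move_arm(
  increments=[
    {"tx": 0,"ty": -0.1,"tz": 0.1,"yaw": 0},
    {"tx": 0,"ty": 0,"tz": 0,"yaw": 0},
    {"tx": 0,"ty": 0,"tz": 0.1,"yaw": 0},
    {"tx": 0,"ty": 0,"tz": 0,"yaw": 0},
    {"tx": 0,"ty": 0,"tz": 0,"yaw": 0},
  ],
)

```text
t: 18.2
tool_pos: [0.469, -0.358, 0.0708]
ee_rot: [[0.947, 0.321, 0.001], [0.321, -0.947, -0.001], [0.001, 0.002, -1.0]]
ft_force: [-0.9, 0.5, 8.7]
width: 0.573
gripper_force: 53.6
```

Call:
move_arm(
  increments=[
    {"tx": 0,"ty": 0,"tz": 0,"yaw": 0},
    {"tx": 0,"ty": 0,"tz": 0,"yaw": 0},
    {"tx": 0,"ty": 0,"tz": 0,"yaw": 0},
    {"tx": 0,"ty": 0,"tz": 0,"yaw": 0},
    {"tx": 0,"ty": 0,"tz": 0,"yaw": 0},
  ],
  hand=0.15,
)

```text
t: 18.7
tool_pos: [0.4685, -0.3575, 0.069]
ee_rot: [[0.947, 0.321, -0.0], [0.321, -0.947, 0.0], [-0.0, -0.0, -1.0]]
ft_force: [0.6, -0.5, -0.0]
width: 0.846
gripper_force: 0.0
```

Call:
move_arm(
  increments=[
    {"tx": 0,"ty": 0,"tz": -1,"yaw": 0},
    {"tx": 0,"ty": 0,"tz": -2,"yaw": 0},
    {"tx": 0,"ty": 0,"tz": -3,"yaw": 0},
    {"tx": 0,"ty": 0,"tz": -2,"yaw": 0},
    {"tx": 0,"ty": 0,"tz": -1,"yaw": 0},
  ],
)

```text
t: 19.2
tool_pos: [0.4696, -0.3585, 0.1621]
ee_rot: [[0.947, 0.321, 0.003], [0.321, -0.947, -0.003], [0.002, 0.004, -1.0]]
ft_force: [0.2, -0.3, 0.6]
width: 0.854
gripper_force: 0.0
```

```bash
python3 - <<'E'
from h import *
c=cap('wrist'); W=cloud(c); comps(W,'bd',.47,-.357,.1,.055,.08)
c=cap('top'); W=cloud(c); comps(W,'empty',.705,-.155,.075,.0,.0085);comps(W,'twin',.755,-.145,.07,.02,.04); comps(W,'tray',.73,-.15,.12,.009,.04)
comps(W,'blk',.485,-.017,.1,.015,.035)
save(c,'t10.png',(330,70,420,165),6)
E
python3 plan.py 10 485 -17 150 29
```

```text
bd [  283   118    71   174 11403] [array([ 469. , -356.6]), array([140.6,  50.1]), np.float64(18.7)] 0.0643
empty [ 355  115   50   32 1123] [array([ 671.6, -165. ]), array([ 80.8, 136.7]), np.float64(6.0)] 0.0039
twin [352  85  44  29 913] [array([ 755.1, -144. ]), array([ 62.3, 110.5]), np.float64(9.4)] 0.0283
tray [ 346   83   57   70 1591] [array([ 708.2, -153. ]), array([173.5, 138.7]), np.float64(10.3)] 0.0253
blk [304 180  47  39 936] [array([484.6, -18.6]), array([ 60.3, 110.3]), np.float64(29.2)] 0.0239
now [ 469.5 -358.4  161.3] -71.3 w 0.852 g 0.0 t 19.3 q6 0.52
->  10 485 -17 150 29
{"tx":1.24,"ty":-3.18,"tz":0.11,"yaw":-10},{"tx":1.78,"ty":-2.92,"tz":0.12,"yaw":-10},{"tx":2.26,"ty":-2.57,"tz":0.11,"yaw":-10},{"tx":2.67,"ty":-2.13,"tz":0.11,"yaw":-10},{"tx":3,"ty":-1.64,"tz":0.12,"yaw":-10},
{"tx":3.24,"ty":-1.09,"tz":0.11,"yaw":-10},{"tx":3.38,"ty":-0.52,"tz":0.11,"yaw":-10},{"tx":3.41,"ty":0.08,"tz":0.12,"yaw":-10},{"tx":3.35,"ty":0.68,"tz":0.11,"yaw":-10},{"tx":3.19,"ty":1.24,"tz":0.11,"yaw":-10.3},
```

View pics/t10.png

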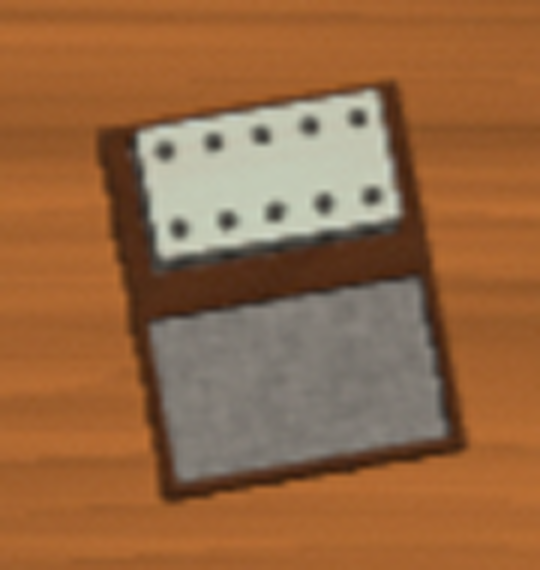

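The board lies at (469,-356.6), 64 mm top, square on the pile. The empty pocket (298,380 in the crop) is clear. I'll return to the block.

```bash
python3 plan.py 15 485 -17.5 150 29; python3 - <<'E'
from h import *
c=dict(np.load('top.npz')); K=c['intrinsics']
for z,pts in((.004,[(150,322),(420,278),(447,437),(175,482),(298,380)]),):
    for u,v in pts:
        u=330+(u+.5)/6-.5; v=70+(v+.5)/6-.5
        d=c['R'].T@np.linalg.inv(K)@[u,v,1]; o=-c['R'].T@c['t']; print(np.round((o+d*(z-o[2])/d[2])*1000,1))
E
```

```text
now [ 469.5 -358.4  161.3] -71.3 w 0.852 g 0.0 t 19.3 q6 0.52
->  15 485 -17.5 150 29
{"tx":0.83,"ty":-2.12,"tz":0.08,"yaw":-6.7},{"tx":1.07,"ty":-2.01,"tz":0.07,"yaw":-6.7},{"tx":1.29,"ty":-1.87,"tz":0.08,"yaw":-6.7},{"tx":1.51,"ty":-1.7,"tz":0.07,"yaw":-6.7},{"tx":1.7,"ty":-1.52,"tz":0.08,"yaw":-6.7},
{"tx":1.86,"ty":-1.31,"tz":0.07,"yaw":-6.7},{"tx":2,"ty":-1.08,"tz":0.08,"yaw":-6.7},{"tx":2.11,"ty":-0.85,"tz":0.07,"yaw":-6.7},{"tx":2.2,"ty":-0.59,"tz":0.08,"yaw":-6.7},{"tx":2.25,"ty":-0.33,"tz":0.07,"yaw":-6.7},
{"tx":2.27,"ty":-0.06,"tz":0.08,"yaw":-6.7},{"tx":2.27,"ty":0.2,"tz":0.08,"yaw":-6.7},{"tx":2.22,"ty":0.46,"tz":0.07,"yaw":-6.7},{"tx":2.16,"ty":0.72,"tz":0.08,"yaw":-6.7},{"tx":2.06,"ty":0.97,"tz":0.07,"yaw":-6.5},

[693.6 -94.1   4. ]
[ 714.6 -217.3    4. ]
[ 641.1 -228.8    4. ]
[ 619.9 -105.3    4. ]
[ 667.1 -161.3    4. ]
```

Call:
move_arm(
  increments=[
    {"tx": 0.8,"ty": -2.1,"tz": 0.1,"yaw": -6.7},
    {"tx": 1.1,"ty": -2.0,"tz": 0.1,"yaw": -6.7},
    {"tx": 1.3,"ty": -1.9,"tz": 0.1,"yaw": -6.7},
    {"tx": 1.5,"ty": -1.7,"tz": 0.1,"yaw": -6.7},
    {"tx": 1.7,"ty": -1.5,"tz": 0.1,"yaw": -6.7},
  ],
  hand=0,
)

```text
t: 19.8
tool_pos: [0.4729, -0.2427, 0.1529]
ee_rot: [[0.609, 0.793, -0.002], [0.793, -0.609, 0.002], [-0.0, -0.003, -1.0]]
ft_force: [0.5, -0.1, -0.1]
width: 1.001
gripper_force: 0.0
```

Call:
move_arm(
  increments=[
    {"tx": 1.9,"ty": -1.3,"tz": 0.1,"yaw": -6.7},
    {"tx": 2.0,"ty": -1.1,"tz": 0.1,"yaw": -6.7},
    {"tx": 2.1,"ty": -0.9,"tz": 0.1,"yaw": -6.7},
    {"tx": 2.2,"ty": -0.6,"tz": 0.1,"yaw": -6.7},
    {"tx": 2.3,"ty": -0.3,"tz": 0.1,"yaw": -6.7},
  ],
)

```text
t: 20.3
tool_pos: [0.4779, -0.1283, 0.148]
ee_rot: [[0.07, 0.998, -0.003], [0.998, -0.07, 0.001], [0.001, -0.003, -1.0]]
ft_force: [0.1, -0.2, -0.2]
width: 0.998
gripper_force: 0.0
```

Call:
move_arm(
  increments=[
    {"tx": 2.3,"ty": 0,"tz": 0,"yaw": -6.7},
    {"tx": 2.3,"ty": 0.2,"tz": 0,"yaw": -6.7},
    {"tx": 2.2,"ty": 0.5,"tz": 0,"yaw": -6.7},
    {"tx": 2.1,"ty": 0.7,"tz": 0,"yaw": -6.7},
    {"tx": 2.1,"ty": 0.9,"tz": 0,"yaw": -6.5},
  ],
)

```text
t: 20.8
tool_pos: [0.4835, -0.0151, 0.1481]
ee_rot: [[-0.49, 0.872, -0.002], [0.872, 0.49, 0.0], [0.001, -0.002, -1.0]]
ft_force: [0.2, 0.4, -0.0]
width: 1.001
gripper_force: 0.0
```

Call:
move_arm(
  increments=[
    {"tx": 0,"ty": 0,"tz": 0,"yaw": 0},
    {"tx": 0,"ty": 0,"tz": 0,"yaw": 0},
    {"tx": 0,"ty": 0,"tz": 0,"yaw": 0},
    {"tx": 0,"ty": 0,"tz": 0,"yaw": 0},
    {"tx": 0,"ty": 0,"tz": 0,"yaw": 0},
  ],
)

```text
t: 21.3
tool_pos: [0.4844, -0.0168, 0.1492]
ee_rot: [[-0.484, 0.875, -0.0], [0.875, 0.484, -0.0], [-0.0, -0.0, -1.0]]
ft_force: [-0.4, -0.1, 0.2]
width: 0.994
gripper_force: 0.0
```

```bash
python3 - <<'E'
from h import *
W=cloud(cap('wrist')); comps(W,'blk',.485,-.017,.1,.015,.035)
E
python3 plan.py 5 485 -17.5 70 29
```

```text
blk [ 282  136   75  124 8719] [array([484.3, -16.6]), array([ 60.1, 109.5]), np.float64(28.9)] 0.0243
now [484.4 -16.7 149.3] 29.0 w 1.003 g 0.0 t 21.35 q6 -0.63
->  5 485 -17.5 70 29
{"tx":-0.02,"ty":0,"tz":1.59,"yaw":-0},{"tx":-0.02,"ty":0.01,"tz":1.58,"yaw":-0},{"tx":-0.02,"ty":-0,"tz":1.59,"yaw":-0},{"tx":-0.02,"ty":0,"tz":1.58,"yaw":-0},{"tx":-0.02,"ty":0,"tz":1.59,"yaw":-0},
```

```bash
python3 - <<'E'
from h import *
c=dict(np.load('wrist.npz')); W=cloud(c); p=np.array([.4844,-.0167,.1493]); a=np.radians(29)
d=W-p; lx=-np.sin(a)*d[...,0]+np.cos(a)*d[...,1]; ly=np.cos(a)*d[...,0]+np.sin(a)*d[...,1]
for s in(1,-1):
    m=(abs(lx)<.014)&(s*ly>.036)&(s*ly<.065)&(W[...,2]>.08)
    z=d[...,2][m]; print(m.sum(),np.percentile(z,[0,1,5,20,50])*1000, 'ly',np.percentile(ly[m]*1000,[1,50,99]),'lx',np.percentile(lx[m]*1000,[1,50,99]))
E
```

```text
9170 [-10.06237711  -6.05574578   1.30782401  19.49134108  42.41747213] ly [38.77238741 53.90767441 64.72226016] lx [-9.4389466   8.67849779 13.75307654]
9454 [-10.45381438  -5.92656049   1.5608123   19.99697924  42.56526748] ly [-64.77709094 -53.72775194 -38.06531456] lx [-9.19163918  8.93448341 13.8470357 ]
```

Open, the fingertips stand only about 9 mm ahead of the TCP. At a 60 mm opening I expect 13 to 16 mm, so TCP z = 27 mm grips the block's upper half and keeps the tips clear of the tray rim.

Call:
move_arm(
  increments=[
    {"tx": 0,"ty": 0,"tz": 3.0,"yaw": 0},
    {"tx": 0,"ty": 0,"tz": 3.2,"yaw": 0},
    {"tx": 0,"ty": 0,"tz": 3.0,"yaw": 0},
    {"tx": 0,"ty": 0,"tz": 2.0,"yaw": 0},
    {"tx": 0,"ty": 0,"tz": 1.0,"yaw": 0},
  ],
)

```text
t: 21.85
tool_pos: [0.4834, -0.0163, 0.0256]
ee_rot: [[-0.485, 0.875, -0.003], [0.875, 0.485, 0.0], [0.002, -0.002, -1.0]]
ft_force: [0.2, 0.5, 0.7]
width: 1.001
gripper_force: 0.0
```

Call:
move_arm(
  increments=[
    {"tx": 0,"ty": 0,"tz": 0,"yaw": 0},
    {"tx": 0,"ty": 0,"tz": 0,"yaw": 0},
    {"tx": 0,"ty": 0,"tz": 0,"yaw": 0},
    {"tx": 0,"ty": 0,"tz": 0,"yaw": 0},
    {"tx": 0,"ty": 0,"tz": 0,"yaw": 0},
  ],
  hand=1,
  squeeze=90,
)

```text
t: 22.35
tool_pos: [0.4851, -0.0162, 0.0284]
ee_rot: [[-0.486, 0.874, 0.002], [0.874, 0.486, -0.0], [-0.001, 0.002, -1.0]]
ft_force: [-0.2, -0.7, 6.3]
width: 0.679
gripper_force: 97.8
```

Call:
move_arm(
  increments=[
    {"tx": 0,"ty": 0,"tz": -0.2,"yaw": 0},
    {"tx": 0,"ty": 0,"tz": -0.6,"yaw": 0},
    {"tx": 0,"ty": 0,"tz": -1.5,"yaw": 0},
    {"tx": 0,"ty": 0,"tz": -3,"yaw": 0},
    {"tx": 0,"ty": 0,"tz": -3.7,"yaw": 0},
  ],
)

```text
t: 22.85
tool_pos: [0.4826, -0.0158, 0.117]
ee_rot: [[-0.486, 0.874, -0.005], [0.874, 0.486, 0.001], [0.003, -0.004, -1.0]]
ft_force: [0.2, 1.0, -3.8]
width: 0.673
gripper_force: 97.5
```

```bash
python3 plan.py 10 667 -160.5 117 9.8; python3 - <<'E'
from h import *
c=cap('wrist');save(c,'w11.png'); W=cloud(c); o=ctrl.get_obs(); p=o['tool_pos']; a=np.radians(29)
d=W-p; lx=-np.sin(a)*d[...,0]+np.cos(a)*d[...,1]; ly=np.cos(a)*d[...,0]+np.sin(a)*d[...,1]
for s in(1,-1):
    m=(abs(lx)<.014)&(s*ly>.0315)&(s*ly<.05)&(W[...,2]>.06)
    z=d[...,2][m]; print(m.sum(),np.percentile(z,[0,1,5,20,50])*1000)
comps(W,'blk',.485,-.017,.1,.105,.125); print(p)
E
```

```text
now [482.6 -15.8 117. ] 29.1 w 0.673 g 97.5 t 22.85 q6 -0.63
->  10 667 -160.5 117 9.8
{"tx":-2.16,"ty":0.91,"tz":-0,"yaw":1.9},{"tx":-2.13,"ty":0.98,"tz":-0,"yaw":1.9},{"tx":-2.09,"ty":1.05,"tz":-0,"yaw":1.9},{"tx":-2.06,"ty":1.12,"tz":-0,"yaw":1.9},{"tx":-2.02,"ty":1.19,"tz":-0,"yaw":1.9},
{"tx":-1.99,"ty":1.25,"tz":-0,"yaw":1.9},{"tx":-1.93,"ty":1.32,"tz":-0,"yaw":1.9},{"tx":-1.9,"ty":1.38,"tz":-0,"yaw":1.9},{"tx":-1.84,"ty":1.44,"tz":-0,"yaw":1.9},{"tx":-1.8,"ty":1.51,"tz":-0,"yaw":2.2},

3860 [-17.13027375 -12.71693914  -1.30239576  27.40655813  30.96038594]
2350 [-17.81787583 -14.26277919  -9.98605351  -0.43630275  14.00409904]
blk [  220   166   200   200 26033] [array([481.8, -13.3]), array([ 85.6, 104.4]), np.float64(29.4)] 0.113
[ 0.48671986 -0.01621141  0.12304819]
```

View pics/w11.png

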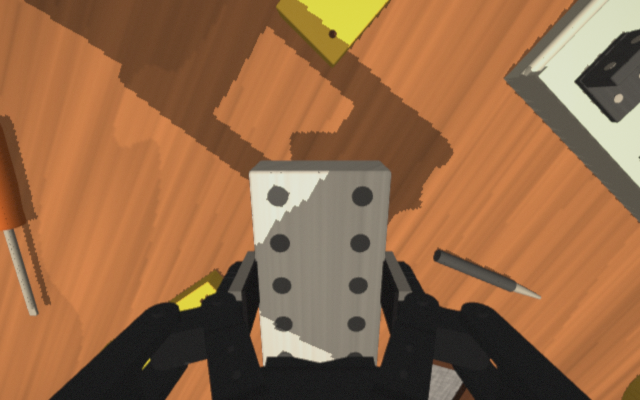

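The block (318,260) is gripped level, with tips about 13 mm above its underside. I'll carry it to the pocket.

Call:
move_arm(
  increments=[
    {"tx": -1.6,"ty": 0.8,"tz": 0,"yaw": 1.9},
    {"tx": -2.1,"ty": 1.0,"tz": 0,"yaw": 1.9},
    {"tx": -2.1,"ty": 1.0,"tz": 0,"yaw": 1.9},
    {"tx": -2.1,"ty": 1.1,"tz": 0,"yaw": 1.9},
    {"tx": -2.0,"ty": 1.2,"tz": 0,"yaw": 1.9},
  ],
)

```text
t: 23.4
tool_pos: [0.5726, -0.0846, 0.117]
ee_rot: [[-0.333, 0.943, -0.001], [0.943, 0.333, 0.0], [0.001, -0.001, -1.0]]
ft_force: [-0.3, -0.9, -4.5]
width: 0.683
gripper_force: 97.6
```

Call:
move_arm(
  increments=[
    {"tx": -2.0,"ty": 1.2,"tz": 0,"yaw": 1.9},
    {"tx": -2.0,"ty": 1.3,"tz": 0,"yaw": 1.9},
    {"tx": -1.9,"ty": 1.4,"tz": 0,"yaw": 1.9},
    {"tx": -1.9,"ty": 1.4,"tz": 0,"yaw": 1.9},
    {"tx": -1.9,"ty": 1.4,"tz": 0,"yaw": 2.2},
  ],
)

```text
t: 23.9
tool_pos: [0.6634, -0.1597, 0.1166]
ee_rot: [[-0.168, 0.986, -0.001], [0.986, 0.168, 0.001], [0.001, -0.001, -1.0]]
ft_force: [0.8, 0.2, -3.8]
width: 0.675
gripper_force: 97.6
```

Call:
move_arm(
  increments=[
    {"tx": 0,"ty": 0,"tz": 0,"yaw": 0},
    {"tx": 0,"ty": 0,"tz": 0,"yaw": 0},
    {"tx": 0,"ty": 0,"tz": 0,"yaw": 0},
    {"tx": 0,"ty": 0,"tz": 0,"yaw": 0},
    {"tx": 0,"ty": 0,"tz": 0,"yaw": 0},
  ],
)

```text
t: 24.4
tool_pos: [0.6627, -0.1587, 0.1173]
ee_rot: [[-0.17, 0.985, -0.001], [0.985, 0.17, 0.0], [0.0, -0.001, -1.0]]
ft_force: [0.5, 0.5, -4.2]
width: 0.677
gripper_force: 97.7
```

```bash
python3 plan.py 2 667 -160.5 60 9.8; python3 - <<'E'
from h import *
c=cap('wrist');save(c,'w12.png'); W=cloud(c); comps(W,'twin',.755,-.145,.075,.022,.035);comps(W,'tray',.71,-.15,.12,.009,.016);comps(W,'blk',.667,-.16,.08,.105,.125);comps(W,'floor',.667,-.16,.08,.001,.0075)
E
```

```text
now [ 662.7 -158.7  117.3] 9.8 w 0.677 g 97.7 t 24.4 q6 -0.47
->  2 667 -160.5 60 9.8
{"tx":-0.12,"ty":0.2,"tz":2.87,"yaw":-0},{"tx":-0.13,"ty":0.19,"tz":2.86,"yaw":-0},
twin [  401   142   100   141 11384] [array([ 755.5, -143.2]), array([ 60.6, 110.3]), np.float64(10.1)] 0.0283
tray [ 264  121  239  134 5025] [array([ 705.8, -136.2]), array([172.4, 107. ]), np.float64(9.9)] 0.0113
tray [397 163  10  98 228] [array([ 726.4, -150.1]), array([ 1. , 81.3]), np.float64(10.1)] 0.0129
tray [420 283  55   4 215] [array([ 781.9, -207. ]), array([46.6,  4.4]), np.float64(10.0)] 0.0113
blk [  221   166   198   200 25986] [array([ 662.3, -156. ]), array([ 85.2, 104.1]), np.float64(9.6)] 0.1132
floor [ 274  130  103   30 2968] [array([ 658.2, -108.4]), array([76.5, 22.2]), np.float64(9.9)] 0.0039
```

View pics/w12.png

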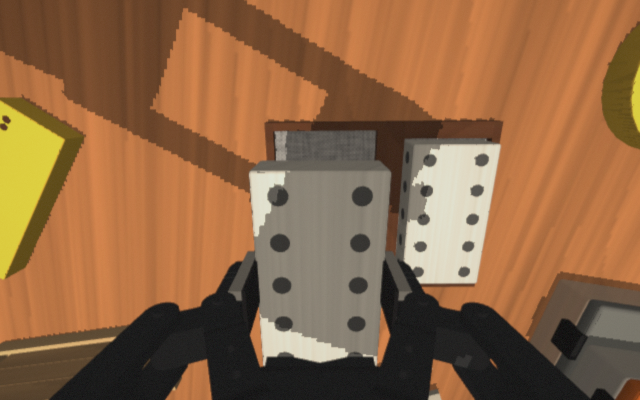

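The pocket (from its far end at (325,145) and the twin at (447,210)) is centred at (667,-159.5). The block needs 4 mm along tool y. I'll shift, lower, then creep the last millimetres.

Call:
move_arm(
  increments=[
    {"tx": -0.1,"ty": 0.4,"tz": 1.0,"yaw": 0},
    {"tx": 0,"ty": 0,"tz": 1.5,"yaw": 0},
    {"tx": 0,"ty": 0,"tz": 1.5,"yaw": 0},
    {"tx": 0,"ty": 0,"tz": 1.0,"yaw": 0},
    {"tx": 0,"ty": 0,"tz": 0.5,"yaw": 0},
  ],
)

```text
t: 24.95
tool_pos: [0.666, -0.1593, 0.0596]
ee_rot: [[-0.169, 0.986, -0.004], [0.986, 0.169, 0.001], [0.002, -0.004, -1.0]]
ft_force: [0.5, 0.3, -3.2]
width: 0.674
gripper_force: 97.8
```

Call:
move_arm(
  increments=[
    {"tx": 0,"ty": 0,"tz": 1.0,"yaw": 0},
    {"tx": 0,"ty": 0,"tz": 1.0,"yaw": 0},
    {"tx": 0,"ty": 0,"tz": 0.5,"yaw": 0},
    {"tx": 0,"ty": 0,"tz": 0.2,"yaw": 0},
    {"tx": 0,"ty": 0,"tz": 0,"yaw": 0},
  ],
)

```text
t: 25.45
tool_pos: [0.6674, -0.1597, 0.0351]
ee_rot: [[-0.169, 0.986, -0.0], [0.986, 0.169, 0.0], [0.0, -0.0, -1.0]]
ft_force: [0.7, 0.3, -3.7]
width: 0.679
gripper_force: 97.8
```

Call:
move_arm(
  increments=[
    {"tx": 0,"ty": 0,"tz": 0.1,"yaw": 0},
    {"tx": 0,"ty": 0,"tz": 0.1,"yaw": 0},
    {"tx": 0,"ty": 0,"tz": 0,"yaw": 0},
    {"tx": 0,"ty": 0,"tz": 0,"yaw": 0},
    {"tx": 0,"ty": 0,"tz": 0,"yaw": 0},
  ],
)

```text
t: 25.95
tool_pos: [0.6676, -0.1597, 0.0335]
ee_rot: [[-0.169, 0.986, 0.0], [0.986, 0.169, -0.0], [-0.0, 0.0, -1.0]]
ft_force: [0.5, 0.2, -4.0]
width: 0.674
gripper_force: 97.8
```

```bash
python3 plan.py 1 667 -159.5 32 9.8
```

```text
now [ 667.6 -159.7   33.5] 9.7 w 0.674 g 97.8 t 25.95 q6 -0.47
->  1 667 -159.5 32 9.8
{"tx":0.03,"ty":-0.05,"tz":0.15,"yaw":-0.1},
```

Call:
move_arm(
  increments=[
    {"tx": 0,"ty": 0,"tz": 0.1,"yaw": 0},
    {"tx": 0,"ty": 0,"tz": 0.1,"yaw": 0},
    {"tx": 0,"ty": 0,"tz": 0,"yaw": 0},
    {"tx": 0,"ty": 0,"tz": 0,"yaw": 0},
    {"tx": 0,"ty": 0,"tz": 0,"yaw": 0},
  ],
)

```text
t: 26.45
tool_pos: [0.6677, -0.1597, 0.0325]
ee_rot: [[-0.169, 0.986, 0.001], [0.986, 0.169, -0.0], [-0.0, 0.001, -1.0]]
ft_force: [-1.3, 0.5, 6.4]
width: 0.68
gripper_force: 98.9
```

Contact: the block rests on the floor. I'll release and rise.

Call:
move_arm(
  increments=[
    {"tx": 0,"ty": 0,"tz": 0,"yaw": 0},
    {"tx": 0,"ty": 0,"tz": 0,"yaw": 0},
    {"tx": 0,"ty": 0,"tz": 0,"yaw": 0},
    {"tx": 0,"ty": 0,"tz": 0,"yaw": 0},
    {"tx": 0,"ty": 0,"tz": 0,"yaw": 0},
  ],
  hand=0.12,
)

```text
t: 26.95
tool_pos: [0.6676, -0.1597, 0.0312]
ee_rot: [[-0.169, 0.986, 0.0], [0.986, 0.169, 0.0], [0.0, 0.0, -1.0]]
ft_force: [-0.7, 0.6, 0.7]
width: 0.883
gripper_force: 0.0
```

Call:
move_arm(
  increments=[
    {"tx": 0,"ty": 0,"tz": -1,"yaw": 0},
    {"tx": 0,"ty": 0,"tz": -2,"yaw": 0},
    {"tx": 0,"ty": 0,"tz": -3,"yaw": 0},
    {"tx": 0,"ty": 0,"tz": -3,"yaw": 0},
    {"tx": 0,"ty": 0,"tz": -2,"yaw": 0},
  ],
)

```text
t: 27.45
tool_pos: [0.6685, -0.16, 0.1446]
ee_rot: [[-0.169, 0.986, 0.003], [0.986, 0.169, -0.001], [-0.002, 0.003, -1.0]]
ft_force: [-0.2, 0.7, 0.2]
width: 0.881
gripper_force: 0.0
```

Call:
move_arm(
  increments=[
    {"tx": 0,"ty": 0,"tz": -1,"yaw": 0},
    {"tx": 0,"ty": 0,"tz": 0,"yaw": 0},
    {"tx": 0,"ty": 0,"tz": 0,"yaw": 0},
    {"tx": 0,"ty": 0,"tz": 0,"yaw": 0},
    {"tx": 0,"ty": 0,"tz": 0,"yaw": 0},
  ],
)

```text
t: 27.95
tool_pos: [0.6666, -0.1595, 0.1496]
ee_rot: [[-0.169, 0.986, -0.003], [0.986, 0.169, 0.001], [0.001, -0.003, -1.0]]
ft_force: [0.2, 0.4, -1.4]
width: 0.878
gripper_force: 0.0
```

```bash
python3 - <<'E'
from h import *
W=cloud(cap('wrist')); comps(W,'blks',.71,-.15,.12,.022,.035)
W=cloud(cap('top')); comps(W,'bd',.47,-.357,.1,.055,.08)
E
```

```text
blks [ 387  136   87  126 9051] [array([ 755.6, -143.1]), array([ 60.6, 110.3]), np.float64(10.1)] 0.0283
blks [ 284  138   76  125 8890] [array([ 667.9, -159.6]), array([ 60.1, 109.4]), np.float64(9.6)] 0.0283
bd [ 440  176   38   57 1101] [array([ 468.7, -357.8]), array([139.6,  52.7]), np.float64(18.7)] 0.0641
```

The block's top is level with its twin's (28.3 mm), centred within about 1 mm and parallel to it. The board is still in place, so I'm handing in.

```bash
python3 -c "
from rig import ctrl
print(ctrl.finish_job())"
```

```text
the job is handed in; nothing more can be done
None
```

I put both brackets in their own bins, the board on the spare boards and the block in its pocket, and handed the job in at about 28 s; the hand-in returned no verdict.

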